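# Pry open the battery bay of the bench logger

### The arm

A 7-joint arm with a two-finger parallel gripper is mounted at the origin on a cart in front of the work surface, level with it; the furniture and walls round the work are solid. World frame = base frame: x ahead of the robot, y to its left, z up, the work surface at z = 0. Lengths are in m, angles in rad, forces in N, time in s.
With the tool pointing down it reaches from about 0.4 to 0.85 m from the base axis. Payload 6.9 kg.
Tool frame: the origin (TCP) lies midway between the tips of the shut fingers; the grasp point (between the pads) lies behind it (ctrl.pinch_z is the z of the grasp point in the tool frame, in m); z points along the fingers, y is the direction in which the jaws open and shut (so a half turn about z gives the same grasp; the last joint's range is limited). The gripper opens to 85 mm and grips with 20 to 120 N. Pads are 22 mm wide; open, the fingers measure 114 mm over their backs; the gripper's body (76 mm by 85 mm) begins 54 mm behind the grasp point. The pads swing forward as they close: fully open they stand 13 mm farther back than shut.
Start: joints at [-1.2, 0.507, -0.238, 1.5, 0.126, 1.149, -0.155], TCP at [0.164, 0.603, 0.231] pointing down, gripper open.
Joint ranges: [-3.08, 3.08], [-0.24, 2.05], [-1.43, 1.35], [0, 2.5], [-1.52, 4.66], [0.17, 1.96], [-2.89, 2.89]. Speed limits (rad/s): [2.39, 2.39, 3.14, 3.14, 3.14, 3.14, 3.14].

### API

Orientations are given as a unit quaternion [w, x, y, z].
In Python, from station import ctrl, get_state, vision, ticket, models gives the robot as it stands. Calls block until the motion is done:
- ctrl.movep(position, orientation): joint-space move of the TCP to a pose.
- ctrl.movel(position, frame=None, max_speed=0.15): straight line of the TCP; frame=None keeps the orientation; max_speed is the mean speed in m/s.
- ctrl.set_joints(angles): joint-space move.
- ctrl.ungrasp() and ctrl.close_gripper(force=None): open the fingers fully, or close them until they stop; force is the grip in N (None keeps the last).
- ctrl.pause(seconds).
- ctrl.ik(position, orientation): joint angles nearest the present ones, or None.
- get_state(): the state.
- vision.grab_frame(name): name is "side" or "top" or "wrist"; returns (picture, depth): 400x640x3 uint8, blue, green, red; 400x640 float32, m along the optical axis (not along the pixel's ray), 0 where there is no reading.
- vision.camera_info(name): a dict with "mtx" (3x3 intrinsics, pixels), "dist_coeffs" ([k1, k2, p1, p2, k3] as OpenCV has them; the pictures are not rectified), "R" (3x3) and "t" (3): a world point X has camera coordinates R X + t; the wrist camera has in their place "hand_eye" (4x4, takes a point from camera to tool coordinates, whose origin is the TCP and whose axes are the flange's). Camera axes: x right, y down, z forward; pixel columns grow to the right and rows downward; lengths in m; the calibration is good to about 2 mm. A picture is of the moment at which its call begins: read the wrist's pose just before it. camera_info takes no time and is no camera call.
A pose or a line that the arm cannot do raises ctrl.Unreachable and nothing moves.
- ticket.close_job(): hands the job in, once; it reports no verdict.
Trained networks look in the newest picture that a camera, given by its name, has taken for a name from the list of things; names that differ only in an ending like _2 or _b are one class to them, and where a whole thing is asked for, a point or a joint stands for the part that bears it (a point fixed in the world has none). Each returns a list of dicts, best first, with "p" (0 to 1); they miss things now and then, are a little off and sometimes report something else, mostly with a low value. They report only what shows in the picture. A call takes as long as a camera call. They do not tell look-alikes from the thing itself.
- models.recognise(camera, target): "point" ([column, row] in pixels, amid what is visible of it).
- models.masks_of(camera, target): "mask" (400x640 bool, what is visible of it) and "point" ([column, row] in pixels, amid what is visible of it).
The state is a dict: "time": time; "qpos": joint angles; "qd": joint speeds; "tau": joint torques, N m; "tcp_pos": TCP position; "eef_rot": TCP orientation; "contact_force": force on the tool from outside, world axes, zero at the start; "wrist_torque": the same for the moment, N m; "width": finger opening in m.
Only numpy, scipy, OpenCV 4.12 (cv2) and the standard library are available. Lean on these libraries where they do the work, as an engineer would, in place of code of your own. Each camera call takes 0.05 s, during which the arm holds its last target.

### The job

The logger's batteries are to be changed: put the blade of the flat spatula into the notch in the front edge of the snap-fit battery cover and lever that edge up until the cover springs open, then lift the cover off. Finish with the cover and the spatula both lying on the worktop, laid down gently and clear of the logger and of each other; leave everything else where it stands.

Things in the scene. Friction and masses are not known exactly. Their poses are not given: they have to be found in the camera images.
- logger: Grey bench temperature logger, 130 x 92 mm, screwed down. Origin: centre of its underside; x axis from the battery bay (front, -x end) to the display end, z up. The front 62 mm is the bay, closed by the cover; cheeks 17 mm wide stand on both sides of the cover, tops 70 mm above the worktop. Behind the cover, from x = -1.5 mm on, is the display end, at most 90 mm high.
- logger_notch (a point): Centre of the mouth of the pry notch in the logger's front face, 64.5 mm above the worktop; axes as the logger's. The notch is a level slot 24 mm wide and 5 mm high (z 62 to 67 mm) in the lower front edge of the cover; its roof is the cover's flat underside. A blade goes in along the logger's +x, up to 40 mm deep.
- logger_sill (a point): Middle of the outer edge of the logger's solid front sill (5 mm thick), 62 mm above the worktop: the floor of the notch and the fulcrum for the blade. With the blade 20 mm in the notch, tipping the spatula 15 to 18 degrees over this edge, handle down, springs the cover; the handle's end meets the worktop at about 21 degrees.
- cover_center (a point): Centre of the loose snap-fit battery cover, 62 (x) x 55 (y) x 10 mm, 45 g; shut, its axes are the logger's, its top is at 72 mm and this point at 67 mm. Its top and side faces are flat; two legs reach 10 mm below its skirt. Ajar, its sides near the front edge stand above the cheeks and can be gripped across the 55 mm width from above. It may be laid either way up.
- cover_front (a point): Middle of the cover's front edge, 69.5 mm above the worktop when shut. Levering this edge up 5 to 6 mm takes about 6 N there; the sprung catches then throw over and hold the cover ajar, this point about 12 mm higher than shut, the cover tilted about 10 degrees and its front top edge about 13 mm above the cheeks.
- cover_rear (a point): Middle of the cover's rear edge (lower edge of its skirt). Two tongues here reach 5 mm (+x) under a lip of the logger, so the cover comes off by drawing it forward (logger's -x) 8 mm or more while raising it.
- spatula_grip (a point): Grasp point of the flat spatula, half-way up its white handle, near its centre of mass; x axis along the spatula towards the blade's tip, z up as it lies. Handle 80 mm long, 16 mm wide, 15 mm high; it reaches from 54 mm behind this point to 26 mm ahead of it. Straight steel blade, 14 mm wide, 2 mm thick, at the handle's mid-height (7.5 mm above the worktop as it lies), tip 118 mm ahead of this point. 80 g.
- spatula_tip (a point): Tip of the spatula's blade, in the middle of its thickness. The spatula lies on the free front strip of the worktop, right of the logger, blade pointing left (+y); just behind the strip (x above 0.47 m, y below 0.02 m) stand fixed racks with tubes, so pass over or in front of them: the tubes' caps reach 124 mm (right of y = -0.25 m, 158 mm).
- cell_a: Fresh battery cell standing upright, 15 mm across, 50 mm high; a bystander. Origin: centre of its underside.
- cell_b: The other fresh cell, the same.
- timer: Bench timer lying flat, 72 x 66 x 18 mm; a bystander. Origin: centre of its underside.
- beaker_s: Small glass beaker, 52 mm across, 61 mm high; a bystander. Origin: centre of its underside.
Mind the look-alikes: they are no part of the job. Leave any pink or turquoise look-alike of the part that bears cover_center alone.

How it is judged:
By the outcome, as a careful person would: the job done as asked, in the order asked, and still so for the second after the job is handed in, with the robot touching nothing.
It also fails if it takes over 67 s, if anything falls off the work surface, if the arm or the gripper's body presses on something with over 40 N, if the wrist force passes 120 N, or if a joint passes its speed limit or range.

## Working session

There is one attempt and no reset: what is moved stays moved. The work goes in short steps, each a Python script; the robot and the scene stay as the last script left them, time stands still between calls to the robot, and variables do not carry over. Pictures are saved under pics/ and viewed, and the job is handed in when it is done.

```bash
ls -la; mkdir -p pics
python3 - <<'E'
from station import ctrl,get_state,vision
import cv2,numpy as np
s=get_state();print({k:np.round(v,3) for k,v in s.items()}, ctrl.pinch_z)
for n in ["side","top","wrist"]:
    p,d=vision.grab_frame(n);cv2.imwrite(f"pics/{n}0.png",p);np.save(f"pics/{n}0.npy",d)
    i=vision.camera_info(n);print(n,{k:np.round(v,4).tolist() for k,v in i.items()})
E
```

```text
total 12
drwxr-xr-x  3 agent agent 4096 Dec  7 05:12 .
drwxr-xr-x 23 root  root  4096 Dec  7 05:12 ..
drwxr-xr-x  2 agent agent 4096 Dec  7 05:12 pics
{'time': np.float64(0.0), 'qpos': array([-1.2  ,  0.508, -0.238,  1.501,  0.126,  1.149, -0.155]), 'qd': array([-0.001, -0.   , -0.001, -0.002,  0.002, -0.001, -0.001]), 'tau': array([-0.0000e+00, -6.2061e+01, -2.1860e+00, -2.4967e+01,  1.3000e-02,
        1.2000e-02, -0.0000e+00]), 'tcp_pos': array([0.164, 0.603, 0.23 ]), 'eef_rot': array([-0.   ,  0.132,  0.991, -0.001]), 'contact_force': array([ 0.618,  0.31 , -0.15 ]), 'wrist_torque': array([-0.022, -0.022,  0.012]), 'width': np.float64(0.085)} -0.0187
side {'mtx': [[451.8901, 0.0, 321.0437], [0.0, 451.8901, 190.4838], [0.0, 0.0, 1.0]], 'dist_coeffs': [-0.0775, 0.0, 0.0, 0.0, 0.0], 'R': [[-0.9816, -0.1908, 0.0105], [-0.0821, 0.3714, -0.9248], [0.1725, -0.9087, -0.3802]], 't': [0.5508, 0.1029, 1.6515]}
top {'mtx': [[427.0355, 0.0, 311.6753], [0.0, 427.0355, 193.7372], [0.0, 0.0, 1.0]], 'dist_coeffs': [0.0321, 0.0, 0.0, 0.0, 0.0], 'R': [[-0.0185, -0.9998, -0.0012], [-0.9914, 0.0185, -0.1298], [0.1298, -0.0012, -0.9915]], 't': [0.0006, 0.5585, 1.4281]}
wrist {'mtx': [[310.2046, 0.0, 320.5596], [0.0, 310.2046, 203.172], [0.0, 0.0, 1.0]], 'dist_coeffs': [-0.0453, 0.0, 0.0, 0.0, 0.0], 'hand_eye': [[-0.0007, -0.9615, -0.2748, 0.0696], [1.0, -0.001, 0.001, 0.0015], [-0.0012, -0.2748, 0.9615, -0.1418], [0.0, 0.0, 0.0, 1.0]]}
```

View pics/top0.png

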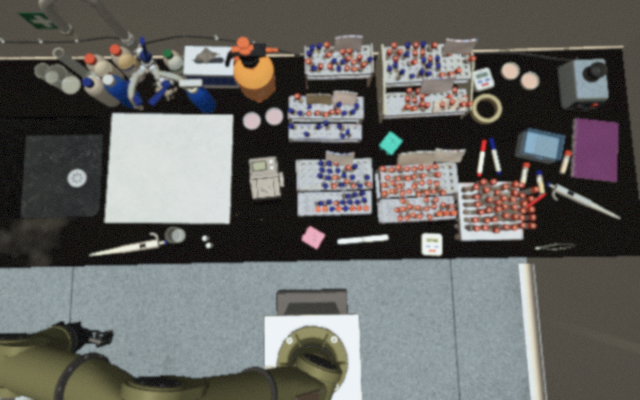

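View pics/side0.png

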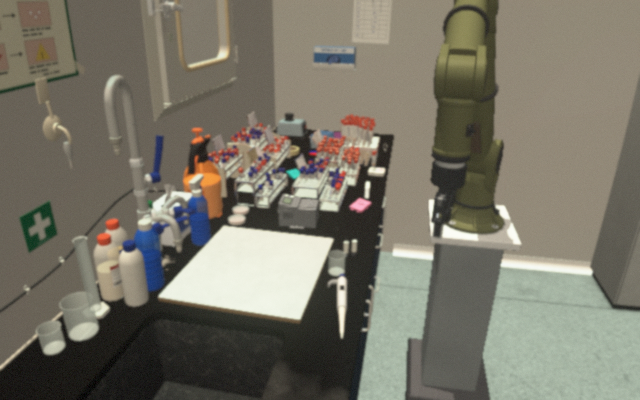

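View pics/wrist0.png

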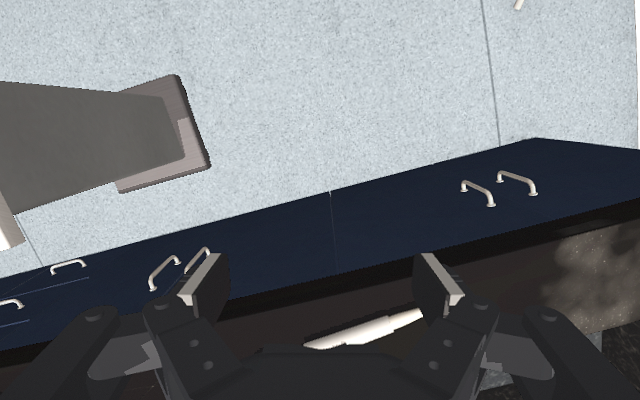

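Top view: logger at (265,178) with its bay facing down the picture, spatula at (338–388,239), pink look-alike at (313,238), turquoise one at (390,142), timer (432,245), beaker (176,235), and cells (207,240). Next I'll compute positions.

```bash
cat > h.py <<'E'
from station import ctrl,get_state,vision,ticket,models
import cv2,numpy as np
from scipy.spatial.transform import Rotation as R
def rot(q): return R.from_quat([q[1],q[2],q[3],q[0]]).as_matrix()
def quat(M):
    q=R.from_matrix(M).as_quat(); return np.array([q[3],q[0],q[1],q[2]])
def campose(name,st=None):
    i=vision.camera_info(name)
    if name=="wrist":
        st=st or get_state(); T=np.eye(4);T[:3,:3]=rot(st['eef_rot']);T[:3,3]=st['tcp_pos']
        C=T@np.array(i['hand_eye']); Rc=C[:3,:3];o=C[:3,3]
    else:
        Rc=np.array(i['R']).T;o=-Rc@np.array(i['t'])
    return Rc,o,np.array(i['mtx']),np.array(i['dist_coeffs'])
def onplane(cp,px,z):
    Rc,o,K,D=cp; px=np.atleast_2d(np.array(px,float))
    n=cv2.undistortPoints(px[:,None],K,D)[:,0]
    d=np.c_[n,np.ones(len(n))]@Rc.T
    return o+d*((z-o[2])/d[:,2])[:,None]
def withdepth(cp,px,depth):
    Rc,o,K,D=cp; px=np.atleast_2d(np.array(px,float))
    n=cv2.undistortPoints(px[:,None],K,D)[:,0]
    return o+(np.c_[n,np.ones(len(n))]*np.array(depth)[:,None])@Rc.T
def proj(cp,X):
    Rc,o,K,D=cp; X=np.atleast_2d(X)
    Rw=Rc.T; r,_=cv2.Rodrigues(Rw)
    return cv2.projectPoints(X.astype(float),r,-Rw@o,K,D)[0][:,0]
def down(yaw):
    """tool down; tool y axis (jaws) at angle yaw from world x... tool x = (cos,sin) of yaw"""
    c,s=np.cos(yaw),np.sin(yaw)
    return np.array([[c,s,0],[s,-c,0],[0,0,-1.]])
E
python3 - <<'E'
from h import *
p,d=vision.grab_frame("top")
cp=campose("top")
for t in ["logger","logger_notch","cover_center","cover_front","cover_rear","spatula_grip","spatula_tip","cell_a","timer","beaker_s"]:
    r=models.recognise("top",t)
    for e in r[:3]:
        c=e['point'];z={'logger':.07,'cover_center':.072}.get(t,.0075)
        print(t,round(e['p'],2),np.round(c,1),np.round(onplane(cp,c,z)[0],3))
for t in ["cover_center","spatula_grip"]:
    for e in models.masks_of("top",t)[:3]:
        m=e['mask'].astype(np.uint8);pts=np.argwhere(m)[:,::-1].astype(np.float32)
        if len(pts)<5: continue
        print(t,e['p'],cv2.minAreaRect(pts),len(pts))
cv2.imwrite("pics/topz.png",cv2.resize(p[130:260,150:470],None,fx=2.5,fy=2.5,interpolation=cv2.INTER_CUBIC))
E
```

```text
logger 0.69 [265.3 170.2] [0.637 0.145 0.07 ]
logger_notch 0.7 [264.  187.7] [0.587 0.157 0.008]
logger_notch 0.58 [267.3 175.3] [0.631 0.145 0.008]
cover_center 0.83 [391.3 142.9] [ 0.723 -0.283  0.072]
cover_center 0.63 [262.6 186.7] [0.581 0.154 0.072]
cover_center 0.55 [425.7 241.7] [ 0.388 -0.382  0.072]
cover_front 0.86 [390.  144.1] [ 0.735 -0.291  0.008]
cover_front 0.77 [311.2 236.1] [ 0.415 -0.005  0.008]
cover_front 0.76 [264.8 187. ] [0.589 0.154 0.008]
cover_rear 0.86 [263.8 186.6] [0.591 0.157 0.008]
cover_rear 0.67 [314.  235.3] [ 0.417 -0.015  0.008]
cover_rear 0.63 [391. 143.] [ 0.738 -0.294  0.008]
spatula_grip 0.76 [363.6 236.5] [ 0.41  -0.186  0.008]
spatula_tip 0.7 [263.  186.8] [0.59  0.16  0.008]
spatula_tip 0.53 [366.9 240.5] [ 0.396 -0.197  0.008]
timer 0.68 [427.5 242.9] [ 0.385 -0.405  0.008]
beaker_s 0.74 [362.3 236.4] [ 0.411 -0.182  0.008]
beaker_s 0.48 [175.5 232. ] [0.438 0.462 0.008]
beaker_s 0.27 [426.6 245.9] [ 0.374 -0.401  0.008]
cover_center 0.79 ((312.3999938964844, 236.2000274658203), (18.782970428466797, 16.994115829467773), 26.56505012512207) 299
cover_center 0.75 ((390.25006103515625, 143.25001525878906), (17.677669525146484, 19.798988342285156), 45.0) 319
cover_center 0.51 ((264.5299987792969, 187.20999145507812), (18.384775161743164, 17.39482879638672), 81.8698959350586) 310
spatula_grip 0.55 ((362.47283935546875, 238.32107543945312), (4.276580333709717, 43.125518798828125), 87.70938873291016) 133
```

View pics/topz.png

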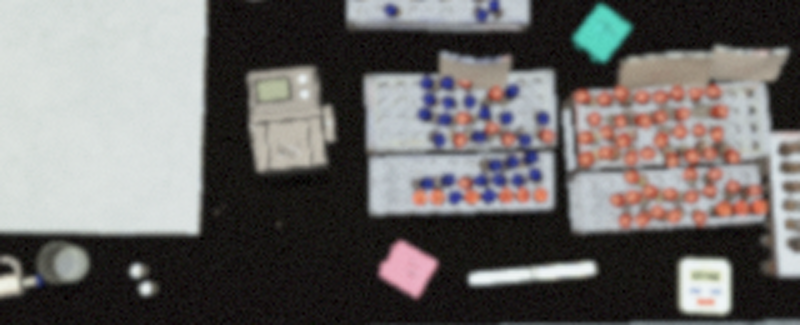

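Run:
```python
from h import *
yaw=np.pi  # tool x = -x world
q=quat(down(yaw))
print(ctrl.ik([0.50,0.155,0.25],q))
t0=get_state()['time']
ctrl.movep([0.50,0.155,0.25],q)
s=get_state();print(s['time']-t0,np.round(s['tcp_pos'],4),np.round(s['qpos'],2))
p,d=vision.grab_frame("wrist")
cv2.imwrite("pics/w1.png",p);np.savez("pics/w1.npz",d=d,pos=s['tcp_pos'],rot=s['eef_rot'])
q2=quat(down(-np.pi/2)); print('pick ik',ctrl.ik([0.40,-0.18,0.15],q2))
```

```text
[-0.30421925  0.32928778 -0.05980965  1.73653637  0.02196005  1.07641647
  1.19955274]
2.0167 [0.4998 0.1561 0.25  ] [-0.31  0.33 -0.06  1.74  0.02  1.08  1.2 ]
pick ik [ 1.18343372  0.55295236 -1.22444068  2.07770843  0.64443218  0.9655028
  2.75128779]
```

View pics/w1.png

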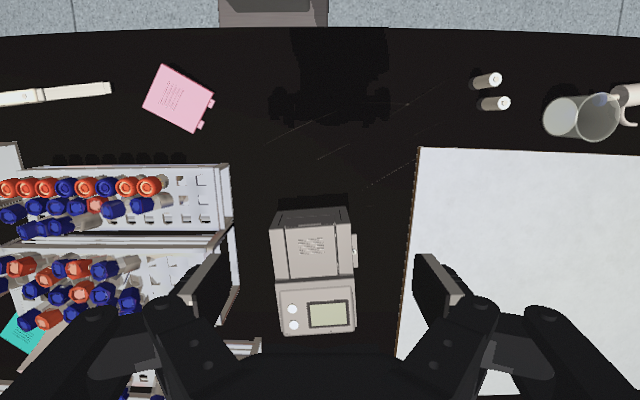

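The wrist view shows the logger at (315,270) with its front edge from (271,215) to (349,206). Pink cover at (178,98), spatula blade end at (110,88), cells (487,80)/(495,103), beaker (575,118). I'll take the pose from the depth.

Run:
```python
from h import *
f=np.load("pics/w1.npz");st={'tcp_pos':f['pos'],'eef_rot':f['rot']};d=f['d'];cp=campose("wrist",st)
vv,uu=np.mgrid[0:400,0:640];m=(d>0)
P=np.full((400,640,3),np.nan);P[m]=withdepth(cp,np.c_[uu[m],vv[m]],d[m])
# table check
t=P[100:200,380:410].reshape(-1,3);print('table z',np.nanmedian(t[:,2]),np.nanstd(t[:,2]))
t=P[20:40,400:430].reshape(-1,3)
w=P[200:300,450:460].reshape(-1,3);print('board z',np.nanmedian(w[:,2]))
roi=np.zeros((400,640),bool);roi[190:345,255:375]=1
for lo,hi in[(.055,.0665),(.0665,.08),(.08,.1),(.055,.1)]:
    mm=roi&(P[...,2]>lo)&(P[...,2]<hi)
    pts=P[mm][:,:2].astype(np.float32)*1000
    if len(pts)>10:print(lo,hi,len(pts),cv2.minAreaRect(pts),np.median(P[mm][:,2]))
for r in range(196,290,4): print(r,np.round(P[r,312],4))
# front edge strip: tables
row=[]
for c in range(265,360,5):
    col=P[190:260,c]; k=np.where(col[:,2]>.06)[0]
    if len(k): row.append((c,190+k[0],*np.round(col[k[0]],4)))
print(*row,sep='\n')
p=cv2.imread("pics/w1.png");cv2.imwrite("pics/w1z.png",cv2.resize(p[185:345,240:380],None,fx=4,fy=3.7,interpolation=cv2.INTER_CUBIC))
```

```text
table z -0.0006690503284094151 0.0008056003138229233
board z 0.014902877371695739
0.055 0.0665 367 ((580.818115234375, 147.65074157714844), (64.28531646728516, 91.40640258789062), 4.348979949951172) 0.0611531975207818
0.0665 0.08 5803 ((613.3801879882812, 150.2769012451172), (129.26988220214844, 92.41155242919922), 4.778935432434082) 0.07136668455499201
0.08 0.1 2676 ((650.9750366210938, 153.66766357421875), (56.71198654174805, 86.54844665527344), 2.963261365890503) 0.0841921413925458
0.055 0.1 8846 ((613.5284423828125, 150.28929138183594), (130.4590606689453, 92.41155242919922), 4.778935432434082) 0.07263272935367676
196 [ 0.5332  0.1469 -0.0009]
200 [ 0.5388  0.1469 -0.0016]
204 [0.5436 0.1469 0.0006]
208 [ 0.5496  0.1468 -0.0009]
212 [0.549  0.1473 0.0184]
216 [0.5495 0.1477 0.0329]
220 [0.549  0.1481 0.0492]
224 [0.5496 0.1484 0.0614]
228 [0.5506 0.1486 0.0716]
232 [0.5556 0.1485 0.0708]
236 [0.5597 0.1486 0.0723]
240 [0.5642 0.1485 0.073 ]
244 [0.5701 0.1484 0.0705]
248 [0.5751 0.1484 0.0701]
252 [0.5795 0.1484 0.0712]
256 [0.5848 0.1483 0.0706]
260 [0.5902 0.1483 0.0697]
264 [0
[... 844 characters left out ...]
float64(0.5494), np.float64(0.1461), np.float64(0.0618))
(315, np.int64(224), np.float64(0.5498), np.float64(0.1517), np.float64(0.0607))
(320, np.int64(223), np.float64(0.5486), np.float64(0.1574), np.float64(0.0608))
(325, np.int64(223), np.float64(0.5478), np.float64(0.163), np.float64(0.0629))
(330, np.int64(222), np.float64(0.5475), np.float64(0.1687), np.float64(0.0604))
(335, np.int64(222), np.float64(0.5475), np.float64(0.1744), np.float64(0.0605))
(340, np.int64(221), np.float64(0.5462), np.float64(0.18), np.float64(0.0607))
(345, np.int64(221), np.float64(0.546), np.float64(0.1856), np.float64(0.0613))
(350, np.int64(223), np.float64(0.5472), np.float64(0.1909), np.float64(0.0648))
```

View pics/w1z.png

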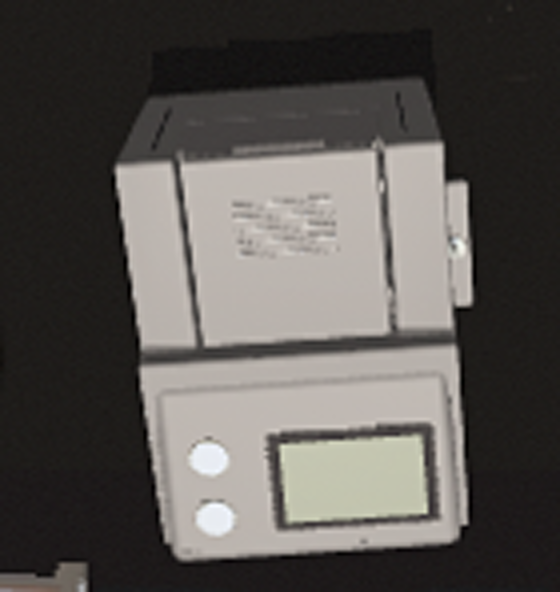

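Run:
```python
from h import *
yl=np.radians(4.8); ax=np.array([np.cos(yl),np.sin(yl),0]);fr=np.array([.5487,.1449,0])
def pitch(M,a,yl):  # rotate blade tip up by a about logger -y
    ay=np.array([-np.sin(yl),np.cos(yl),0]); return R.from_rotvec(-ay*a).as_matrix()@M
for off,n in((np.pi,'cam back'),(0,'cam front')):
    M=down(yl+off)
    for z,a in((.15,0),(.06,0),(.032,17),):
        g=fr-ax*.098; print(n,z,a,ctrl.ik([g[0],g[1],z],quat(pitch(M,np.radians(a),yl))))
    for z in (.25,.004): print(n,'pick',ctrl.ik([.40,-.18,z],quat(down(np.pi/2+off))))
```

```text
cam back 0.15 0 [-0.28965348  0.36350924 -0.07691408  2.00996057  0.03927643  0.76949126
  1.26479472]
cam back 0.06 0 [-0.30241104  0.50424743 -0.06287422  2.11189776  0.06038869  0.52707653
  1.24488651]
cam back 0.032 17 [ 0.32733868  0.80107054 -1.22592323  2.39566418  1.54081733  0.89895185
 -0.36024258]
cam back pick [-0.46217219  0.37053907  1.15515202  1.93685107 -0.38478806  1.08131215
 -2.28703151]
cam back pick [ 0.90864426  0.70934459 -0.83256555  2.23326696  0.97209171  0.62267134
  2.48290302]
cam front 0.15 0 [-0.79108751  0.42814004  0.63265204  2.01586301 -0.34788396  0.80395003
 -1.44336818]
cam front 0.06 0 [-0.71905853  0.57019933  0.55753905  2.11691377 -0.53542051  0.59413581
 -1.26585063]
cam front 0.032 17 [ 0.13421113  0.62226198 -0.83037794  2.39784212  1.59444462  0.570659
  2.75573495]
cam front pick [ 0.01460059  0.2146741   0.437807    1.93269137 -0.1064205   1.01648225
  0.49972645]
cam front pick [ 0.18060383  0.60467636  0.27606848  2.24193512 -0.47125649  0.34831252
  0.85625076]
```

Run:
```python
from h import *
t0=get_state()['time']
ctrl.movep([0.41,-0.22,0.25],quat(down(np.pi/2)))
s=get_state();print(t0,s['time'],np.round(s['tcp_pos'],4),np.round(s['qpos'],2))
p,d=vision.grab_frame("wrist")
cv2.imwrite("pics/w2.png",p);np.savez("pics/w2.npz",d=d,pos=s['tcp_pos'],rot=s['eef_rot'])
```

```text
2.8667 4.3 [ 0.4109 -0.2187  0.2499] [ 0.08  0.26  0.47  1.87 -0.14  1.04  0.61]
```

View pics/w2.png

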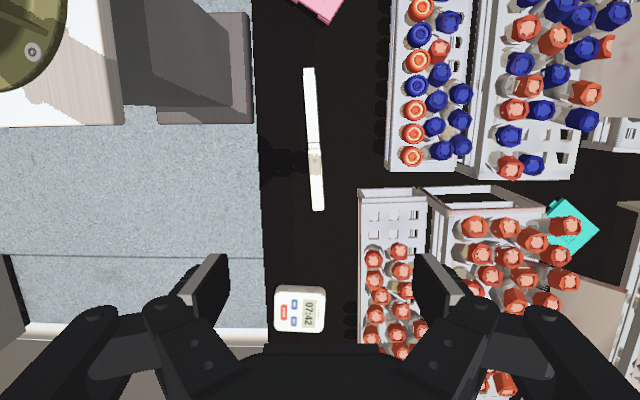

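Wrist view: the spatula runs from its tip (308,68) to the handle's end (318,210). The rack edges to the right begin at columns 358–388, and the timer is at (299,309).

Run:
```python
from h import *
f=np.load("pics/w2.npz");st={'tcp_pos':f['pos'],'eef_rot':f['rot']};d=f['d'];cp=campose("wrist",st)
p=cv2.imread("pics/w2.png");g=p.min(2)
vv,uu=np.mgrid[0:400,0:640]
m=(g>90)&(uu>290)&(uu<340)&(vv>55)&(vv<225)
n,l,s,_=cv2.connectedComponentsWithStats(m.astype(np.uint8));print(s)
P=np.full((400,640,3),np.nan);k=d>0;P[k]=withdepth(cp,np.c_[uu[k],vv[k]],d[k])
px=np.c_[uu[m],vv[m]]
rect=cv2.minAreaRect(px.astype(np.float32));print(rect)
# per-row centre + width
for r in range(64,216,6):
    c=np.where(m[r])[0]
    if len(c):
        z=np.nanmedian(P[r,c,2]); print(r,c[0],c[-1],round(z,4),np.round(onplane(cp,[(c[0]-.5,r),(c[-1]+.5,r)],z)[:,:2],4).ravel())
print('table',np.nanmedian(P[100:140,340:370,2]))
# rack left edges
for r in (30,100,150,220,280): 
    q=np.where((P[r,:,2]>.03)&(uu[r]>330)&(uu[r]<470))[0]; print('rack',r,q[0],P[r,q[0]])
mm=(uu>270)&(uu<330)&(vv>280)&(vv<335)&(P[...,2]>.01);print('timer',P[mm].min(0),P[mm].max(0))
cv2.imwrite("pics/w2z.png",cv2.resize(p[50:230,270:370],None,fx=4,fy=3.3,interpolation=cv2.INTER_CUBIC))
```

```text
[[     0      0    640    400 254179]
 [   303     67     22    144   1821]]
((313.0188293457031, 138.6033477783203), (143.6972198486328, 12.99167537689209), 86.00909423828125)
70 303 314 0.007 [ 0.3903 -0.0966  0.4042 -0.0966]
76 303 315 0.0079 [ 0.3902 -0.1033  0.4053 -0.1033]
82 303 315 0.0078 [ 0.3902 -0.1099  0.4053 -0.1099]
88 304 316 0.0076 [ 0.3913 -0.1165  0.4065 -0.1165]
94 304 316 0.008 [ 0.3912 -0.1233  0.4065 -0.1233]
100 305 316 0.0077 [ 0.3923 -0.13    0.4065 -0.13  ]
106 305 317 0.0073 [ 0.3922 -0.1369  0.4077 -0.1368]
112 305 317 0.0077 [ 0.3922 -0.1437  0.4077 -0.1437]
118 306 317 0.0078 [ 0.3933 -0.1507  0.4077 -0.1507]
124 306 318 0.0077 [ 0.3932 -0.1577  0.4089 -0.1577]
130 307 318 0.0081 [ 0.3944 -0.1648  0.4089 -0.1647]
136 307 319 0.0078 [ 0.3943 -0.1719  0.4101 -0.1719]
142 308 318 0.0088 [ 0.3955 -0.179   0.4089 -0.179 ]
148 308 319 0.0111 [ 0.3956 -0.186   0.4101 -0.186 ]
154 308 320 0.0136 [ 0.3956 -0.193   0.4114 -0.193 ]
160 308 321 0.0141 [ 0.3956 -0.2002  0.4126 -0.2002]
166 309 321 0.0145 [ 0.3967 -0.2075  0.4126 -0.2075]
172 309 321 0.0138 [ 0.3967 -0.2151  0.4127 -0.215 ]
178 310 322 0.0144 [ 0.3979 -0.2225  0.4139 -0.2224]
184 310 322 0.014 [ 0.3978 -0.2301  0.414  -0.2301]
190 311 323 0.0139 [ 0.399  -0.2378  0.4153 -0.2378]
196 311 323 0.0139 [ 0.399  -0.2456  0.4153 -0.2455]
202 312 323 0.0139 [ 0.4002 -0.2534  0.4153 -0.2534]
208 312 324 0.0136 [ 0.4001 -0.2614  0.4167 -0.2614]
table -0.00078835500294272
rack 30 395 [ 0.4892384  -0.05992642  0.03414174]
rack 100 392 [ 0.48959002 -0.13081025  0.03617448]
rack 150 389 [ 0.48999502 -0.18562761  0.03373953]
rack 220 360 [ 0.45855756 -0.26743042  0.04267955]
rack 280 360 [ 0.46158532 -0.34702562  0.0434973 ]
timer [ 0.34382414 -0.44711867  0.01009868] [ 0.41828149 -0.3780931   0.01981214]
```

View pics/w2z.png

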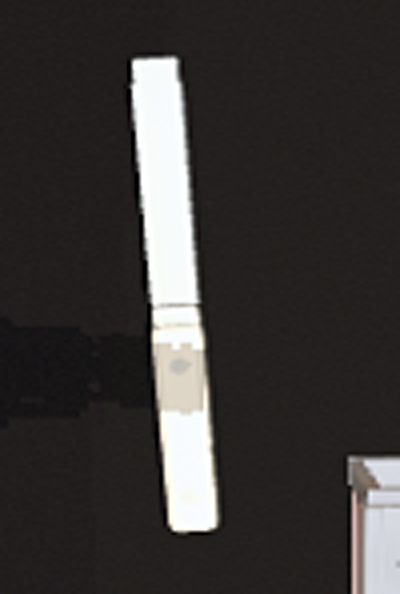

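```bash
cat >> h.py <<'E'
yl=np.radians(4.8); AX=np.array([np.cos(yl),np.sin(yl),0]);AY=np.array([-np.sin(yl),np.cos(yl),0]);FR=np.array([.5487,.1449,0])
def T(M,p): A=np.eye(4);A[:3,:3]=M;A[:3,3]=p;return A
def toolT(s=None): s=s or get_state(); return T(rot(s['eef_rot']),s['tcp_pos'])
def rep(msg=''):
    s=get_state();print(msg,'t',round(s['time'],2),'tcp',np.round(s['tcp_pos'],4),'F',np.round(s['contact_force'],1),'M',np.round(s['wrist_torque'],2),'w',round(float(s['width']),4),'q',np.round(s['qpos'],2));return s
E
python3 - <<'E'
from h import *
dr=np.array([-.066,.9978,0]);tip=np.array([.3972,-.0935,.0075]);grip=tip-.118*dr
yw=np.arctan2(dr[1],dr[0])
side=np.cross([0,0,1],dr)
M=R.from_rotvec(side*np.radians(8)).as_matrix()@down(yw)   # body leans to blade
print(M[:,2])
g=grip+.010*dr; 
ctrl.movep([g[0],g[1],.10]-M[:,2]*0,quat(M)); rep('above')
ctrl.movel([g[0],g[1],.02],quat(M)); 
ctrl.movel([g[0],g[1],.0048],quat(M),max_speed=.05); s=rep('down')
ctrl.close_gripper(50); s=rep('closed')
TS=T(np.c_[dr,side,[0,0,1]],tip)
np.save('S.npy',np.linalg.inv(toolT(s))@TS)
ctrl.movel([g[0],g[1],.06],quat(M),max_speed=.1); s=rep('lift')
p,d=vision.grab_frame("wrist");cv2.imwrite("pics/w3.png",p);np.savez("pics/w3.npz",d=d,pos=s['tcp_pos'],rot=s['eef_rot'])
E
```

```text
[ 0.00918543 -0.13886694 -0.99026845]
above t 5.01 tcp [ 0.4054 -0.2013  0.1005] F [ 0.7 -0.3 -0.3] M [ 0.16  0.01 -0.03] w 0.0855 q [-0.01  0.43  0.43  2.18 -0.1   0.51  0.54]
down t 6.14 tcp [ 0.4041 -0.2012  0.0046] F [ 0.6 -0.3 -0.1] M [0.14 0.06 0.01] w 0.0857 q [ 0.1   0.61  0.3   2.27 -0.19  0.23  0.59]
closed t 6.78 tcp [ 0.4044 -0.2012  0.0051] F [-0.6  0.1  6. ] M [ 0.21  0.15 -0.07] w 0.0144 q [ 0.1   0.61  0.3   2.27 -0.19  0.23  0.59]
lift t 7.48 tcp [ 0.4042 -0.201   0.0597] F [-0.5 -0.9 -0.6] M [ 0.17  0.03 -0.01] w 0.0146 q [ 0.03  0.5   0.39  2.22 -0.15  0.39  0.57]
```

View pics/w3.png

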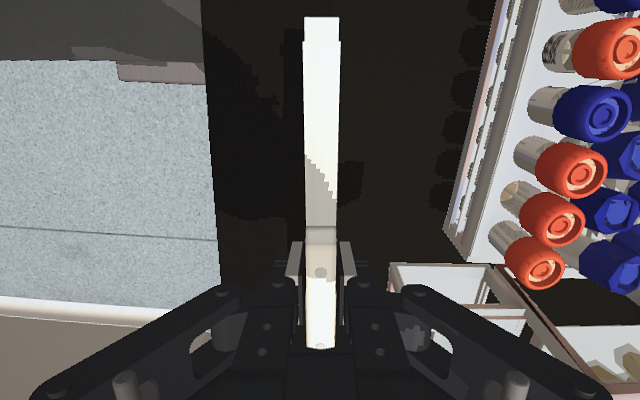

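The spatula is held, with its blade straight up the image from (322,230) to the tip (322,17). I'll measure the held pose.

Run:
```python
from h import *
f=np.load("pics/w3.npz");st={'tcp_pos':f['pos'],'eef_rot':f['rot']};d=f['d'];cp=campose("wrist",st)
p=cv2.imread("pics/w3.png");g=p.min(2)
vv,uu=np.mgrid[0:400,0:640]
TT=toolT(st);S=np.load('S.npy');Ti=np.linalg.inv(S)@np.linalg.inv(TT)
m=(g>100)&(uu>296)&(uu<345)&(vv>10)&(vv<225)&(d>0)
X=withdepth(cp,np.c_[uu[m],vv[m]],d[m]); X=np.c_[X,np.ones(len(X))]@Ti.T
v=vv[m]
for r in range(12,225,15):
    k=(v>=r)&(v<r+4)
    if k.any(): 
        print(r,'x',round(np.median(X[k,0])*1e3,1),'y',np.round([X[k,1].min()*1e3,X[k,1].max()*1e3],1),'z',round(np.median(X[k,2])*1e3,2))
k=np.abs(X[:,2])<.01
print('tip x', np.percentile(X[:,0],99.5), 'slopes', np.polyfit(X[k,0],X[k,2],1), np.polyfit(X[k,0],X[k,1],1))
print('expected tip px',proj(cp,(TT@S)[:3,3]))
```

```text
27 x -4.5 y [-7.1  5.4] z -0.02
42 x -9.5 y [-8.   9.5] z 0.25
57 x -14.7 y [-7.7  6. ] z 0.17
72 x -19.9 y [-7.8  6.1] z 0.22
87 x -25.4 y [-11.5   6.2] z 0.07
102 x -31.1 y [-7.7  5.9] z 0.13
117 x -37.0 y [-7.8  6.1] z 0.1
132 x -43.1 y [-11.5   6.2] z 0.2
147 x -49.4 y [-7.6  9.7] z 0.22
162 x -55.9 y [-7.7  6. ] z 0.22
177 x -62.7 y [-11.5   6.1] z 0.03
192 x -69.8 y [-7.6  6.3] z 0.25
207 x -77.1 y [-11.2   6. ] z 0.28
222 x -84.6 y [-7.4  6.1] z 0.16
tip x -0.000985374425652179 slopes [-0.00146325  0.00010601] [-0.00389219 -0.00095956]
expected tip px [[318.54381541  14.55124116]]
```

```bash
cat >> h.py <<'E'
SM=np.c_[AX,AY,[0,0,1]]
def spat(tip,pitch=0):
    """tool pose so that the spatula tip (mid thickness) is at tip, along AX, pitched tip-up"""
    S=np.load('S.npy'); M=R.from_rotvec(-AY*pitch).as_matrix()@SM
    A=T(M,tip)@np.linalg.inv(S); return A[:3,3],quat(A[:3,:3])
E
python3 - <<'E'
from h import *
S=np.load('S.npy'); S=S@T(np.eye(3),[-.001,-.0008,0]); np.save('S.npy',S)
s=get_state()
ctrl.movel([s['tcp_pos'][0],s['tcp_pos'][1],.19],max_speed=.25); rep('up')
b=FR-AX*.04
p,q=spat([b[0],b[1],.15]); ctrl.movep(p,q); rep('over')
p,q=spat([b[0],b[1],.0645]); ctrl.movel(p,q); s=rep('pre'); print(p)
print('act tip',(toolT(s)@S)[:3,[0,3]])
im,d=vision.grab_frame("wrist");cv2.imwrite("pics/w4.png",im);np.savez("pics/w4.npz",d=d,pos=s['tcp_pos'],rot=s['eef_rot'])
im,d=vision.grab_frame("side");cv2.imwrite("pics/s4.png",cv2.resize(im[180:250,240:400],None,fx=5,fy=5,interpolation=cv2.INTER_CUBIC))
E
```

```text
up t 8.2 tcp [ 0.4035 -0.2005  0.1889] F [ 0.7  0.2 -0.7] M [ 0.2  -0.01  0.  ] w 0.0146 q [-0.09  0.29  0.52  2.06 -0.02  0.77  0.48]
over t 9.81 tcp [0.4022 0.1326 0.1472] F [-0.2 -0.  -0.7] M [ 0.05 -0.2  -0.01] w 0.0145 q [-0.88  0.48  0.78  2.02 -0.41  0.96 -1.35]
pre t 10.53 tcp [0.4026 0.133  0.0625] F [ 0.1  0.  -1.1] M [ 0.02 -0.18  0.05] w 0.0147 q [-0.78  0.6   0.67  2.12 -0.56  0.76 -1.22]
[0.40217315 0.13336724 0.06205846]
act tip [[9.96540978e-01 5.09272109e-01]
 [8.28652359e-02 1.41068323e-01]
 [5.22042412e-04 6.50214348e-02]]
```

View pics/w4.png

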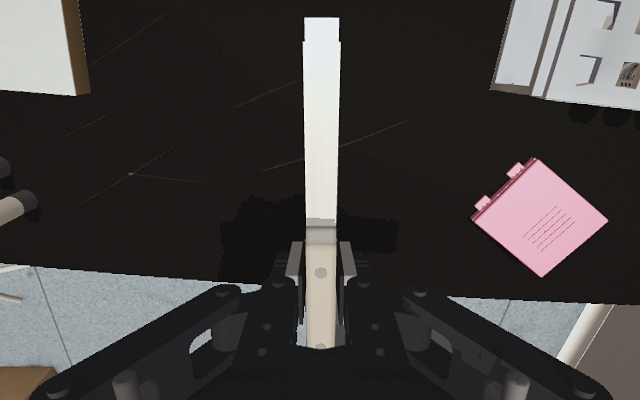

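View pics/s4.png

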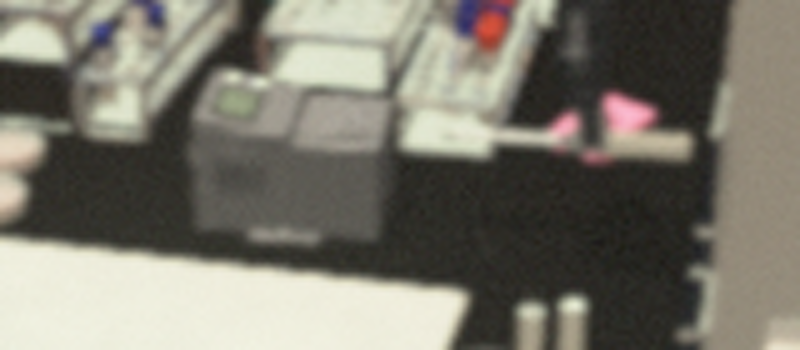

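Run:
```python
from h import *
S=np.load('S.npy')
for dep in (-.012,-.003,.003,.010,.020):
    b=FR+AX*dep
    p,q=spat([b[0],b[1],.0643]); ctrl.movel(p,q,max_speed=.06); s=rep(dep)
    tp=(toolT(s)@S)[:3,3]; print('  tip err along',round(float((tp-FR)@AX),4),'lat',round(float((tp-FR)@AY),4),'z',round(tp[2],4))
    if np.linalg.norm(s['contact_force'][:2])>6: print('contact'); break
```

```text
-0.012 t 11.24 tcp [0.4299 0.1356 0.0617] F [ 0.2  0.2 -1. ] M [ 0.02 -0.17  0.01] w 0.0144 q [-0.76  0.63  0.66  2.05 -0.55  0.8  -1.23]
  tip err along -0.0122 lat -0.0002 z 0.0641
-0.003 t 11.54 tcp [0.4394 0.1364 0.0618] F [-1.1 -0.5 -0. ] M [-0.  -0.2  0. ] w 0.0143 q [-0.75  0.64  0.66  2.02 -0.55  0.81 -1.23]
  tip err along -0.0026 lat -0.0001 z 0.0643
0.003 t 11.79 tcp [0.4454 0.137  0.0619] F [-1.1 -0.4 -1.1] M [ 0.01 -0.13 -0.03] w 0.0145 q [-0.75  0.65  0.66  2.01 -0.55  0.82 -1.23]
  tip err along 0.0034 lat -0.0 z 0.0643
0.01 t 12.06 tcp [0.4525 0.1376 0.0618] F [ 0.4 -0.2 -0.5] M [-0.01 -0.21 -0.05] w 0.0143 q [-0.74  0.66  0.66  1.99 -0.55  0.83 -1.23]
  tip err along 0.0105 lat -0.0 z 0.0643
0.02 t 12.38 tcp [0.4624 0.1384 0.0618] F [ 0.   0.3 -1.2] M [ 0.02 -0.19 -0.03] w 0.0146 q [-0.73  0.67  0.66  1.97 -0.55  0.85 -1.23]
  tip err along 0.0205 lat -0.0001 z 0.0643
```

Run:
```python
from h import *
S=np.load('S.npy')
P=FR+np.array([0,0,.062])
def lev(a,dep=.020):
    a=np.radians(a); M=R.from_rotvec(-AY*a).as_matrix()
    return spat(P+M@(AX*dep+np.array([0,0,.001])),a)
p,q=lev(0);ctrl.movel(p,q,max_speed=.03);rep(0)
for a in (4,8,12,15,17):
    p,q=lev(a);ctrl.movel(p,q,max_speed=.06);s=rep(a)
    if np.linalg.norm(s['contact_force'])>50: break
im,d=vision.grab_frame("side");cv2.imwrite("pics/s5.png",cv2.resize(im[180:250,240:400],None,fx=5,fy=5,interpolation=cv2.INTER_CUBIC))
s=get_state();im,d=vision.grab_frame("wrist");cv2.imwrite("pics/w5.png",im)
```

```text
0 t 12.62 tcp [0.4619 0.1384 0.0605] F [-0.2 -0.3 -1.1] M [-0.03 -0.26  0.02] w 0.0143 q [-0.73  0.67  0.66  1.97 -0.55  0.85 -1.23]
4 t 12.88 tcp [0.461  0.1385 0.0547] F [-0.3 -0.5  0.3] M [ 0.02 -0.09  0.02] w 0.0143 q [-0.75  0.64  0.65  2.03 -0.58  0.74 -1.2 ]
8 t 13.12 tcp [0.4622 0.1387 0.0487] F [-0.3  0.1 -1.3] M [-0.03 -0.03 -0.03] w 0.0143 q [-0.75  0.62  0.62  2.1  -0.63  0.62 -1.17]
12 t 13.38 tcp [0.4639 0.1388 0.0427] F [-0.4 -0.2 -0.2] M [-0.15  0.37 -0.04] w 0.015 q [-0.74  0.6   0.58  2.16 -0.69  0.49 -1.12]
15 t 13.62 tcp [0.4651 0.1389 0.0382] F [-1.3 -0.1 -0.1] M [-0.21  0.52 -0.12] w 0.0141 q [-0.72  0.59  0.53  2.21 -0.74  0.39 -1.08]
17 t 13.88 tcp [0.4663 0.139  0.0353] F [-0.7 -1.2 -1. ] M [-0.04  0.4  -0.05] w 0.0147 q [-0.69  0.58  0.48  2.24 -0.79  0.31 -1.05]
```

View pics/s5.png

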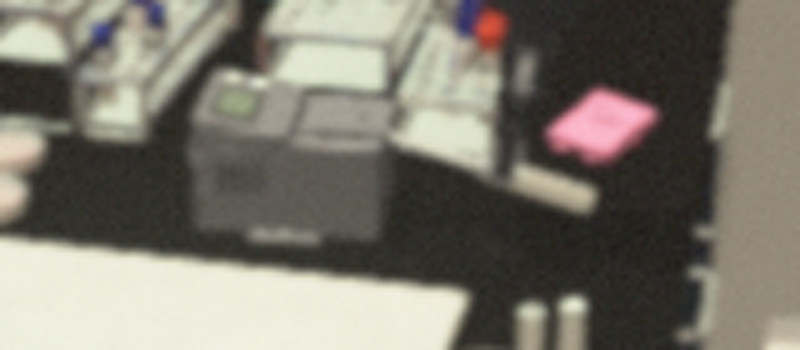

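View pics/w5.png

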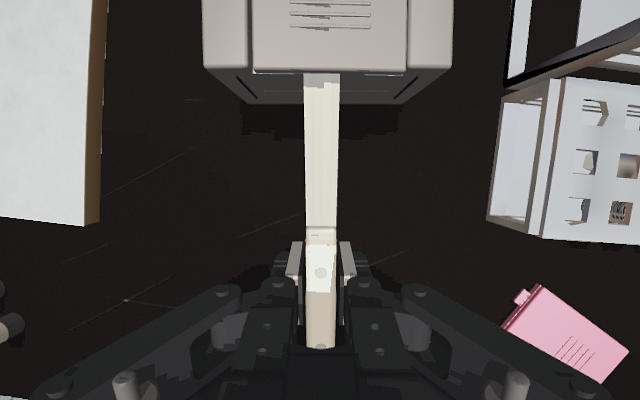

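The blade is in the notch and the cover's front edge is slightly raised in the wrist view (row 72 against the cheeks' row 67). Not clear whether it has sprung, so I'll lever a little further.

```bash
cat >> h.py <<'E'
PV=FR+np.array([0,0,.062])
def lev(a,dep=.020):
    a=np.radians(a); M=R.from_rotvec(-AY*a).as_matrix()
    return spat(PV+M@(AX*dep+np.array([0,0,.001])),a)
def coverz(name,pic,dd,st):
    pass
E
python3 - <<'E'
from h import *
for a in (18,19):
    p,q=lev(a);ctrl.movel(p,q,max_speed=.06);s=rep(a)
    im,d=vision.grab_frame("wrist");cv2.imwrite(f"pics/w6_{a}.png",im)
    cp=campose("wrist",s)
    for r in (30,50,60,66):
        for c in (230,270,320,390,430):
            if d[r,c]>0: print(a,r,c,np.round(withdepth(cp,[(c,r)],[d[r,c]])[0],4),end=' ')
        print()
    S=np.load('S.npy');A=toolT(s)@S;print('pitch act',np.degrees(np.arcsin(A[2,0])))
E
```

```text
18 t 14.22 tcp [0.4668 0.139  0.0338] F [-1.3 -0.6 -0.7] M [-0.03  0.4  -0.05] w 0.0143 q [-0.68  0.57  0.45  2.26 -0.81  0.27 -1.03]
18 30 230 [0.5593 0.1812 0.0691] 18 30 270 [0.5585 0.1658 0.0735] 18 30 320 [0.5602 0.1485 0.0726] 18 30 390 [0.5628 0.1238 0.0717] 18 30 430 [0.565  0.1091 0.0701] 
18 50 230 [0.5522 0.1807 0.0692] 18 50 270 [0.5513 0.1651 0.0745] 18 50 320 [0.5534 0.1479 0.0726] 18 50 390 [0.5555 0.1233 0.0726] 18 50 430 [0.5587 0.1078 0.0681] 
18 60 230 [0.549  0.1808 0.0681] 18 60 270 [0.5479 0.1648 0.0746] 18 60 320 [0.5498 0.1476 0.073 ] 18 60 390 [0.5525 0.1228 0.0716] 18 60 430 [0.5547 0.1077 0.0692] 
18 66 230 [0.5468 0.1806 0.0681] 18 66 270 [0.5461 0.1648 0.0738] 18 66 320 [0.5478 0.1474 0.0729] 18 66 390 [0.5504 0.1226 0.0716] 18 66 430 [0.5529 0.1072 0.0684] 
pitch act 17.95191209409625
19 t 14.53 tcp [0.4673 0.139  0.0324] F [-1.2  0.1 -0.9] M [-0.03  0.33  0.01] w 0.0147 q [-0.66  0.56  0.42  2.27 -0.84  0.23 -1.  ]
19 30 230 [0.5595 0.1813 0.0688] 19 30 270 [0.5579 0.1656 0.0746] 19 30 320 [0.5595 0.1484 0.074 ] 19 30 390 [0.5618 0.124  0.0737] 19 30 430 [0.5649 0.1089 0.0702] 
19 50 230 [0.5522 0.1807 0.0691] 19 50 270 [0.5513 0.1651 0.0742] 19 50 320 [0.5531 0.1478 0.073 ] 19 50 390 [0.5553 0.1233 0.0729] 19 50 430 [0.5582 0.108  0.0693] 
19 60 230 [0.5484 0.1803 0.0697] 19 60 270 [0.5479 0.1649 0.0741] 19 60 320 [0.5494 0.1475 0.0737] 19 60 390 [0.5519 0.1229 0.0728] 19 60 430 [0.5546 0.1077 0.0694] 
19 66 230 [0.5466 0.1805 0.0687] 19 66 270 [0.5459 0.1647 0.074 ] 19 66 320 [0.5477 0.1474 0.0728] 19 66 390 [0.5503 0.1225 0.0716] 19 66 430 [0.5529 0.1071 0.068 ] 
pitch act 18.976988965614456
```

View pics/w6_19.png

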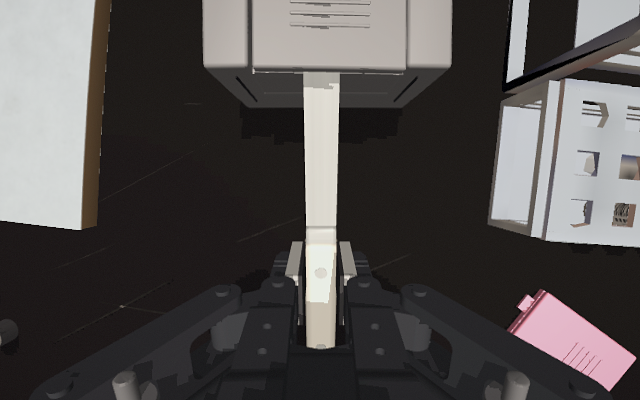

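```bash
cat >> h.py <<'E'
def blade():
    s=get_state();im,d=vision.grab_frame("wrist");cp=campose("wrist",s)
    vv,uu=np.mgrid[0:400,0:640];S=np.load('S.npy')
    m=(im.min(2)>100)&(uu>308)&(uu<334)&(vv>90)&(vv<218)&(d>0)
    X=withdepth(cp,np.c_[uu[m],vv[m]],d[m]);X1=np.c_[X,np.ones(len(X))]
    L=X1@np.linalg.inv(toolT(s)@S).T
    pl=np.polyfit(L[:,0],L[:,2],1);a=(X-FR)@AX;pw=np.polyfit(a,X[:,2],1)
    print('blade local: slope deg',round(np.degrees(np.arctan(pl[0])),2),'z at x=-20mm (expect ~+.15..1)',round(np.polyval(pl,-.02)*1e3,2),'at -88',round(np.polyval(pl,-.088)*1e3,2),'| world pitch',round(np.degrees(np.arctan(pw[0])),2),'top z at sill',round(pw[1]*1e3,2))
    return im,d,s
E
python3 - <<'E'
from h import *
blade()
E
```

```text
blade local: slope deg -0.23 z at x=-20mm (expect ~+.15..1) -0.26 at -88 0.01 | world pitch 18.71 top z at sill 62.77
```

```bash
cat >> h.py <<'E'
def cover(s,d,im=None):
    cp=campose("wrist",s);vv,uu=np.mgrid[0:400,0:640];m=d>0
    X=withdepth(cp,np.c_[uu[m],vv[m]],d[m]); a=(X-FR)@AX; l=(X-FR)@AY
    for n,k in(('cover',(abs(l)<.024)&(abs(l)>.0)&(a>.002)&(a<.06)&(X[:,2]>.06)),('cheekL',(l>.031)&(l<.043)&(a>.003)&(a<.06)&(X[:,2]>.06)),('cheekR',(l<-.031)&(l>-.043)&(a>.003)&(a<.06)&(X[:,2]>.06))):
        if k.sum()<20: print(n,'few');continue
        A=np.c_[a[k],l[k],np.ones(k.sum())];c,res,_,_=np.linalg.lstsq(A,X[k,2],rcond=None)
        print(n,k.sum(),'a range',round(a[k].min()*1e3),round(a[k].max()*1e3),'slope deg',np.round(np.degrees(np.arctan(c[:2])),2),'z front(a=0) mm',round(c[2]*1e3,2),'rms',round(np.std(X[k,2]-A@c)*1e3,2))
E
python3 - <<'E'
from h import *
f=np.load("pics/w1.npz");cover({'tcp_pos':f['pos'],'eef_rot':f['rot']},f['d'])
im,d,s=blade();cover(s,d)
E
```

```text
cover 1982 a range 2 60 slope deg [-0.16 -0.12] z front(a=0) mm 71.28 rms 0.7
cheekL 472 a range 3 60 slope deg [ 0.04 -0.66] z front(a=0) mm 69.48 rms 0.71
cheekR 476 a range 3 60 slope deg [ -0.53 -12.69] z front(a=0) mm 60.6 rms 1.49
blade local: slope deg -0.33 z at x=-20mm (expect ~+.15..1) -0.33 at -88 0.06 | world pitch 18.62 top z at sill 62.71
cover 7889 a range 2 23 slope deg [-0.81  2.42] z front(a=0) mm 73.52 rms 0.66
cheekL 1954 a range 3 25 slope deg [-0.18  0.12] z front(a=0) mm 69.28 rms 0.64
cheekR 1956 a range 3 25 slope deg [-0.16 -0.01] z front(a=0) mm 69.26 rms 0.63
```

The blade sits about 2.5 mm to the +y side of the cover's centre (column 321 against 329). The cover is only partly raised, 2.5 mm, with a 2.4° roll. I'll ease back, centre the blade, go in a little deeper and lever again.

```bash
sed -i 's/^FR=.*//' h.py
python3 - <<'E'
from h import *
for a in (10,2):
    p,q=lev(a);ctrl.movel(p,q,max_speed=.1)
rep('back');im,d,s=blade();cover(s,d);cv2.imwrite("pics/w7.png",im)
E
```

```text
back t 15.47 tcp [0.4621 0.1383 0.0568] F [-0.2  0.6  0.3] M [-0.01 -0.32  0.01] w 0.0144 q [-0.75  0.66  0.68  2.   -0.59  0.79 -1.19]
blade local: slope deg 0.28 z at x=-20mm (expect ~+.15..1) 0.63 at -88 0.29 | world pitch 2.42 top z at sill 63.16
cover 9413 a range 2 24 slope deg [0.28 0.08] z front(a=0) mm 71.21 rms 0.72
cheekL 2222 a range 3 24 slope deg [-0.1  -0.49] z front(a=0) mm 69.63 rms 0.7
cheekR 2220 a range 3 24 slope deg [-0.09 -0.29] z front(a=0) mm 69.07 rms 0.7
```

View pics/w7.png

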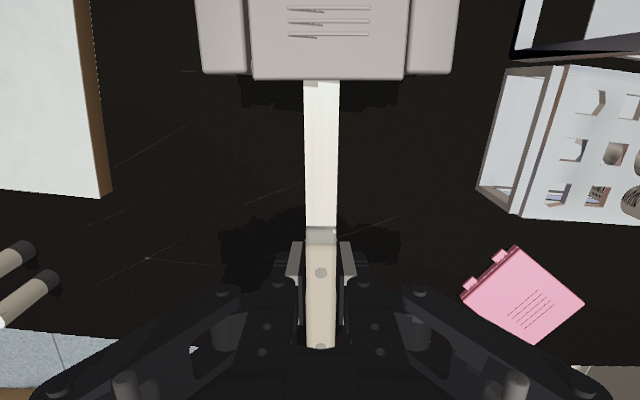

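Run:
```python
from h import *
s=get_state();im,d=vision.grab_frame("wrist");cp=campose("wrist",s)
vv,uu=np.mgrid[0:400,0:640];m=(d>0)&(vv<110)&(uu>180)&(uu<470)
X=withdepth(cp,np.c_[uu[m],vv[m]],d[m]);a=(X-FR)@AX;l=(X-FR)@AY
k=(X[:,2]>.068)
for lo in (.004,.01,.016):
    kk=k&(a>lo)&(a<lo+.004); print(lo,'logger l',np.percentile(l[kk],[.5,99.5]))
    kc=kk&(X[:,2]>.0702);
g=cv2.cvtColor(im,cv2.COLOR_BGR2GRAY)
for r in (60,70): 
    row=g[r,180:470].astype(int); print(r,[180+i for i in range(1,289) if abs(row[i+1]-row[i-1])>25])
for r,c in ((70,248),(70,409),(70,321)):print(round(float((onplane(cp,[(c,r)],.071)[0]-FR)@AY)*1e3,2))
for lo in(-.035,-.02,.02,.035):
    kk=k&(l>lo-.004)&(l<lo+.004);print('front a',lo,np.percentile(a[kk],[.3,1,2]))
print('blade l at front', float((onplane(cp,[(321.5,95)],.064)[0]-FR)@AY)*1e3)
```

```text
0.004 logger l [-0.04486348  0.04519484]
0.01 logger l [-0.04492908  0.04486236]
0.016 logger l [-0.04482418  0.04528234]
60 [200, 201, 202, 243, 244, 245, 246, 247, 250, 251, 252, 253, 403, 404, 405, 406, 407, 408, 409, 410, 451, 452, 453]
70 [202, 203, 204, 243, 244, 250, 251, 252, 253, 254, 402, 403, 404, 408, 409, 449, 450]
28.16
-29.53
2.01
front a -0.035 [0.00038723 0.00070434 0.00102073]
front a -0.02 [-0.00185395 -0.00182601 -0.00149801]
front a 0.02 [-0.00183079 -0.00179627 -0.00147169]
front a 0.035 [0.00073449 0.00104428 0.00112584]
blade l at front 1.825077086903282
```

Run:
```python
from h import *
S=np.load('S.npy');print('S',np.round(S,4))
s=get_state();im,d=vision.grab_frame("wrist");cp=campose("wrist",s)
g=im.min(2)
A=toolT(s)@S
print('kin tip l',(A[:3,3]-FR)@AY,'kin blade yaw rel',A[:3,0]@AY)
out=[]
for r in range(95,222,8):
    c=np.where(g[r,290:350]>100)[0]+290; out.append((r,c[0],c[-1]))
out=np.array(out);print(out[::4])
# blade plane height along: use kin
for r,c0,c1 in out[::3]:
    z=.064
    for _ in range(3):
        X=onplane(cp,[((c0+c1)/2,r)],z)[0]; aa=(X-A[:3,3])@A[:3,0]; z=A[2,3]+aa*A[2,0]+.001
    print(r,'a',round(float((X-FR)@AX)*1e3,1),'l',round(float((X-FR)@AY)*1e3,2))
```

```text
S [[ 9.902e-01 -2.000e-04 -1.392e-01  1.056e-01]
 [-1.000e-04 -1.000e+00  3.000e-04  8.000e-04]
 [-1.392e-01 -3.000e-04 -9.903e-01 -1.730e-02]
 [ 0.000e+00  0.000e+00  0.000e+00  1.000e+00]]
kin tip l -6.779700144415846e-05 kin blade yaw rel -0.0005911851223537323
[[ 95 303 339]
 [127 304 338]
 [159 305 337]
 [191 305 336]]
95 a -8.8 l 2.05
119 a -18.0 l 2.06
143 a -27.7 l 2.27
167 a -38.1 l 2.07
191 a -49.1 l 2.3
215 a -60.9 l 2.32
```

Run:
```python
from h import *
for i in range(3):
    s=get_state();A=toolT(s);print(np.round(A[:3,:],4).tolist())
    print('tcp l',(A[:3,3]-FR)@AY)
Rc,o,K,D=campose("wrist",s);print('cam o',o,'l',(o-FR)@AY,'axis',Rc[:,2],Rc[:,0])
print(np.linalg.inv(A)@np.r_[onplane((Rc,o,K,D),[(321,143)],.062)[0],1])
print(np.linalg.inv(A)@np.r_[onplane((Rc,o,K,D),[(330,75)],.071)[0],1])
```

```text
[[0.9912, 0.083, -0.1036, 0.461], [0.0826, -0.9966, -0.0082, 0.1383], [-0.1039, -0.0004, -0.9946, 0.0571]]
tcp l 0.000784317393967158
[[0.9912, 0.083, -0.1036, 0.461], [0.0826, -0.9966, -0.0082, 0.1383], [-0.1039, -0.0004, -0.9946, 0.0571]]
tcp l 0.000784317393967158
[[0.9912, 0.083, -0.1036, 0.461], [0.0826, -0.9966, -0.0082, 0.1383], [-0.1039, -0.0004, -0.9946, 0.0571]]
tcp l 0.000784317393967158
cam o [0.54538133 0.14666309 0.19089777] l 0.002034602150326227 axis [-0.37174594 -0.02926561 -0.9278731 ] [ 0.08226307 -0.99660948 -0.00152454]
[ 0.05915401 -0.00134327 -0.01111907  1.        ]
[ 0.08439066  0.00189779 -0.02280519  1.        ]
```

Run:
```python
from h import *
for i in range(2): print(np.round(vision.camera_info("wrist")['hand_eye'],4).tolist())
```

```text
[[-0.0006, -0.9616, -0.2745, 0.0704], [1.0, -0.0002, -0.0013, -0.0014], [0.0012, -0.2745, 0.9616, -0.1419], [0.0, 0.0, 0.0, 1.0]]
[[-0.0006, -0.9616, -0.2745, 0.0704], [1.0, -0.0002, -0.0013, -0.0014], [0.0012, -0.2745, 0.9616, -0.1419], [0.0, 0.0, 0.0, 1.0]]
```

```bash
sed -i 's/FR=np.array(\[.5487,.1449,0\])/FR=np.array([.5487,.1449,0])-.002*AY/' h.py; grep -n "FR=" h.py
python3 - <<'E'
from h import *
ctrl.close_gripper(100)
def go(p,q,v=.06,m=''):
    ctrl.movel(p,q,max_speed=v); return rep(m)
t=FR+AX*.020;p,q=spat([t[0],t[1],.0643]);go(p,q,m='lat')
t=FR+AX*.025;p,q=spat([t[0],t[1],.0643]);go(p,q,m='in')
p,q=lev(0,.025);go(p,q)
for a in (6,11,14,16):
    p,q=lev(a,.025);s=go(p,q,.06,a)
    im,d,s=blade();cover(s,d)
cv2.imwrite("pics/w8.png",im)
E
```

```text
32:yl=np.radians(4.8); AX=np.array([np.cos(yl),np.sin(yl),0]);AY=np.array([-np.sin(yl),np.cos(yl),0]);FR=np.array([.5487,.1449,0])-.002*AY
lat t 16.08 tcp [0.4626 0.1364 0.0617] F [ 0.4  0.4 -0.8] M [ 0.06 -0.18 -0.03] w 0.0126 q [-0.75  0.67  0.69  1.97 -0.56  0.86 -1.21]
in t 16.33 tcp [0.4673 0.1369 0.0617] F [-0.3 -0.9 -0.8] M [ 0.01 -0.17 -0.  ] w 0.0127 q [-0.74  0.68  0.69  1.95 -0.56  0.86 -1.21]
 t 16.58 tcp [0.4671 0.1369 0.0605] F [-0.3 -0.9 -0.4] M [ 0.08 -0.28 -0.  ] w 0.0129 q [-0.74  0.68  0.69  1.96 -0.57  0.86 -1.21]
6 t 16.88 tcp [0.4664 0.1371 0.0522] F [ 0.5  0.9 -1.3] M [-0.04  0.01  0.  ] w 0.0125 q [-0.76  0.64  0.66  2.05 -0.62  0.69 -1.16]
blade local: slope deg 0.05 z at x=-20mm (expect ~+.15..1) 0.01 at -88 -0.05 | world pitch 5.86 top z at sill 63.09
cover 10480 a range 2 27 slope deg [0.26 0.13] z front(a=0) mm 71.18 rms 0.71
cheekL 2735 a range 3 30 slope deg [0.04 9.87] z front(a=0) mm 62.46 rms 1.5
cheekR 2466 a range 3 28 slope deg [-0.08  0.48] z front(a=0) mm 69.49 rms 0.67
11 t 17.2 tcp [0.4688 0.1372 0.0452] F [-0.9 -1.3 -0.2] M [-0.19  0.38 -0.1 
[... 691 characters left out ...]
e deg [-0.96 -2.34] z front(a=0) mm 73.63 rms 0.69
cheekL 2479 a range 3 29 slope deg [-0.05  1.8 ] z front(a=0) mm 68.05 rms 0.72
cheekR 2399 a range 3 29 slope deg [-0.03  0.06] z front(a=0) mm 69.22 rms 0.67
16 t 17.8 tcp [0.4709 0.1373 0.0381] F [-1.7 -0.9  0.2] M [-0.13  0.38 -0.04] w 0.0129 q [-0.72  0.59  0.54  2.21 -0.79  0.37 -1.04]
blade local: slope deg 0.08 z at x=-20mm (expect ~+.15..1) 0.04 at -88 -0.06 | world pitch 15.97 top z at sill 62.97
cover 10038 a range 2 28 slope deg [-2.96 -2.33] z front(a=0) mm 75.81 rms 0.66
cheekL 2376 a range 3 30 slope deg [-0.03  0.44] z front(a=0) mm 68.99 rms 0.66
cheekR 2439 a range 3 30 slope deg [-0.1   0.07] z front(a=0) mm 69.27 rms 0.65
```

View pics/w8.png

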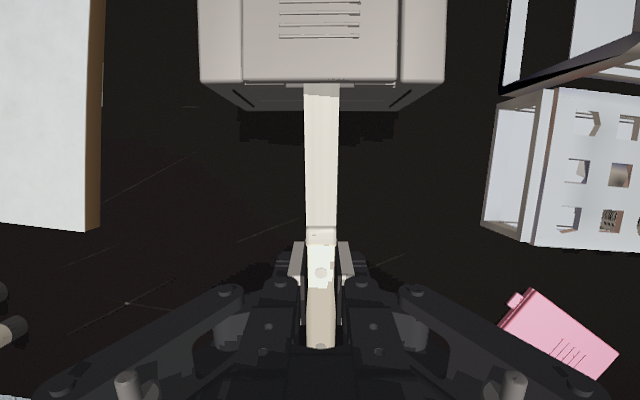

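The front edge is now up 4.5 mm at 16°, and the blade is holding its pose. I'll carry on.

Run:
```python
from h import *
for a in (17,18,19):
    p,q=lev(a,.025);ctrl.movel(p,q,max_speed=.06);rep(a)
    im,d,s=blade();cover(s,d)
cv2.imwrite("pics/w9.png",im)
```

```text
17 t 18.1 tcp [0.4717 0.1374 0.0369] F [ 0.3  0.5 -0.2] M [-0.    0.19  0.07] w 0.0126 q [-0.71  0.58  0.51  2.23 -0.81  0.33 -1.02]
blade local: slope deg 0.0 z at x=-20mm (expect ~+.15..1) -0.14 at -88 -0.14 | world pitch 16.97 top z at sill 62.93
cover 10055 a range 2 28 slope deg [-2.98 -2.38] z front(a=0) mm 76.15 rms 0.87
cheekL 2393 a range 3 31 slope deg [-0.25  0.28] z front(a=0) mm 69.19 rms 0.65
cheekR 2459 a range 3 31 slope deg [-0.07 -0.19] z front(a=0) mm 69.09 rms 0.65
18 t 18.4 tcp [0.4717 0.1373 0.0354] F [-1.6 -0.1 -0.1] M [-0.03  0.21 -0.05] w 0.0127 q [-0.69  0.58  0.48  2.24 -0.83  0.29 -1.  ]
blade local: slope deg 0.03 z at x=-20mm (expect ~+.15..1) -0.05 at -88 -0.08 | world pitch 17.97 top z at sill 62.99
cover 9775 a range 2 28 slope deg [-2.76 -2.64] z front(a=0) mm 76.58 rms 1.46
cheekL 2299 a range 3 31 slope deg [-0.22 -0.04] z front(a=0) mm 69.35 rms 0.66
cheekR 2388 a range 3 31 slope deg [-0.08 -0.  ] z front(a=0) mm 69.18 rms 0.64
19 t 18.7 tcp [0.4719 0.1372 0.034 ] F [-1.2 -0.3 -0.7] M [-0.06  0.3   0.03] w 0.0128 q [-0.67  0.57  0.45  2.26 -0.86  0.25 -0.97]
blade local: slope deg 0.1 z at x=-20mm (expect ~+.15..1) 0.03 at -88 -0.09 | world pitch 19.03 top z at sill 63.06
cover 9639 a range 2 27 slope deg [-0.57 -2.78] z front(a=0) mm 76.43 rms 2.29
cheekL 2275 a range 3 30 slope deg [-0.3   0.02] z front(a=0) mm 69.39 rms 0.65
cheekR 2346 a range 3 30 slope deg [-0.03  0.22] z front(a=0) mm 69.38 rms 0.63
```

View pics/w9.png

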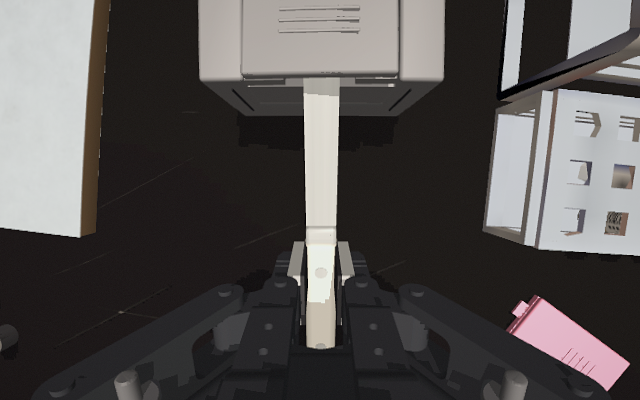

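```bash
sed -i "s/(a<.06)&(X\[:,2\]>.06)),('cheekL'/(a<.06)\&(X[:,2]>.0705)),('cheekL'/" h.py
python3 - <<'E'
from h import *
im,d,s=blade();cover(s,d)
p,q=lev(15,.025);ctrl.movel(p,q,max_speed=.06);rep()
im,d,s=blade();cover(s,d)
cv2.imwrite("pics/w10.png",im)
E
```

```text
blade local: slope deg 0.09 z at x=-20mm (expect ~+.15..1) 0.0 at -88 -0.1 | world pitch 19.02 top z at sill 63.03
cover 9450 a range 2 27 slope deg [-4.83 -2.53] z front(a=0) mm 77.82 rms 0.64
cheekL 2261 a range 3 30 slope deg [-0.27 -0.15] z front(a=0) mm 69.48 rms 0.64
cheekR 2348 a range 3 30 slope deg [-0.15  0.46] z front(a=0) mm 69.54 rms 0.65
 t 19.08 tcp [0.4715 0.1373 0.0395] F [-0.3 -0.3 -0.2] M [ 0.02  0.06 -0.02] w 0.0127 q [-0.74  0.6   0.57  2.2  -0.78  0.41 -1.04]
blade local: slope deg 0.09 z at x=-20mm (expect ~+.15..1) 0.05 at -88 -0.06 | world pitch 15.23 top z at sill 63.05
cover 10452 a range 2 28 slope deg [-4.71 -2.48] z front(a=0) mm 77.75 rms 0.66
cheekL 2439 a range 3 31 slope deg [-0.2  0.2] z front(a=0) mm 69.2 rms 0.65
cheekR 2512 a range 3 31 slope deg [-0.07  0.43] z front(a=0) mm 69.47 rms 0.65
```

View pics/w10.png

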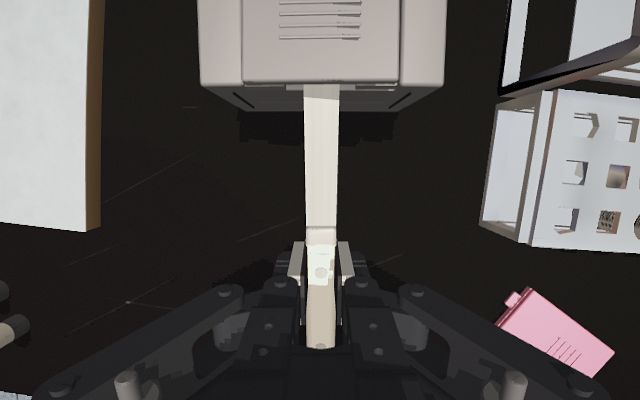

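The cover stays up on its own at +6.5 mm, but with 4.8° tilt and 2.5° roll it's not yet at the ajar pose (10°, +12 mm). I'll go deeper, nearer the lower (+y) side, and lever again.

Run:
```python
from h import *
import h
p,q=lev(6,.025);ctrl.movel(p,q,max_speed=.12)
im,d,s=blade();cover(s,d)
h.PV=PV+.0025*AY
D=.032
p,q=lev(6,.026);ctrl.movel(p,q,max_speed=.06)
p,q=lev(6,D);ctrl.movel(p,q,max_speed=.06);rep('in')
for a in (10,13,15,17):
    p,q=lev(a,D);ctrl.movel(p,q,max_speed=.08);rep(a)
    im,d,s=blade();cover(s,d)
cv2.imwrite("pics/w11.png",im)
```

```text
blade local: slope deg 0.27 z at x=-20mm (expect ~+.15..1) 0.44 at -88 0.12 | world pitch 6.42 top z at sill 63.05
cover 11374 a range 2 28 slope deg [-4.7  -2.54] z front(a=0) mm 77.79 rms 0.69
cheekL 2536 a range 3 29 slope deg [-0.09 -0.1 ] z front(a=0) mm 69.38 rms 0.7
cheekR 2605 a range 3 30 slope deg [-0.06  0.06] z front(a=0) mm 69.26 rms 0.68
in t 20.08 tcp [0.4751 0.14   0.0528] F [ 0.1  0.6 -0.4] M [ 0.05 -0.13  0.01] w 0.0128 q [-0.76  0.66  0.68  2.03 -0.64  0.71 -1.16]
10 t 20.33 tcp [0.4741 0.14   0.0476] F [-0.1  0.2  0.2] M [0.01 0.08 0.01] w 0.0126 q [-0.77  0.63  0.65  2.1  -0.69  0.59 -1.12]
blade local: slope deg 5.31 z at x=-20mm (expect ~+.15..1) 3.96 at -88 -2.36 | world pitch 14.78 top z at sill 65.92
cover 13038 a range 2 34 slope deg [-4.8  -2.54] z front(a=0) mm 77.78 rms 0.68
cheekL 2978 a range 3 36 slope deg [-0.2  0.6] z front(a=0) mm 68.94 rms 0.69
cheekR 3010 a range 3 36 slope deg [-0.21  0.87] z front(a=0) mm 69.82 rms 0.68
13 t 20.63 tcp [0.4757 0.1402 0.0438] F [0.4 0.4 0.4] M [ 0.03  0.2  -0.04] w 0.013 q [-0.76  0.61  0.62  2.15 -0.73  0.5  -1.
[... 637 characters left out ...]
lope deg [-9.   -2.75] z front(a=0) mm 82.54 rms 0.65
cheekL 3163 a range 3 38 slope deg [-0.4   3.64] z front(a=0) mm 66.94 rms 0.85
cheekR 2990 a range 3 37 slope deg [0.07 0.23] z front(a=0) mm 69.3 rms 0.65
17 t 21.23 tcp [0.4773 0.1403 0.0387] F [ 0.  -0.2  0.5] M [-0.04  0.23  0.  ] w 0.0126 q [-0.73  0.59  0.54  2.21 -0.81  0.36 -1.01]
blade local: slope deg 0.18 z at x=-20mm (expect ~+.15..1) 0.14 at -88 -0.08 | world pitch 17.03 top z at sill 63.1
cover 12308 a range 2 34 slope deg [-9.17 -2.43] z front(a=0) mm 82.58 rms 0.64
cheekL 3059 a range 3 38 slope deg [-0.24  2.22] z front(a=0) mm 67.86 rms 0.72
cheekR 2936 a range 3 38 slope deg [-0.06  0.17] z front(a=0) mm 69.32 rms 0.64
```

View pics/w11.png

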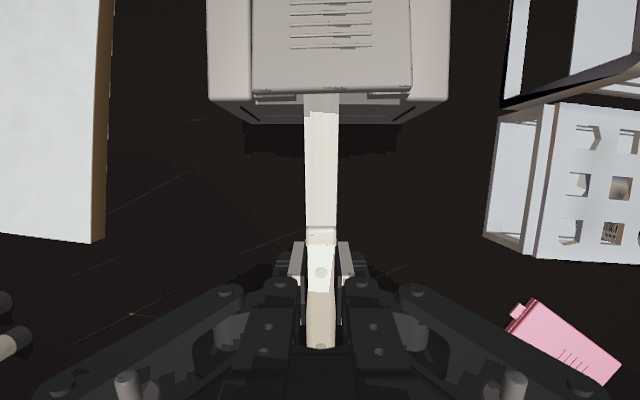

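The cover is sprung ajar: tilt 9.1°, front +11.3 mm. I'll withdraw the blade and lay the spatula back at its old place on the free strip.

Run:
```python
from h import *
import h
h.PV=PV+.0025*AY
for a in (12,6):
    p,q=lev(a,.032);ctrl.movel(p,q,max_speed=.1)
rep('lvl')
p,q=lev(6,-.03);ctrl.movel(p,q,max_speed=.1);s=rep('out')
im,d,s=blade();
cv2.imwrite("pics/w12.png",im)
p,q=spat(FR-AX*.05+np.array([0,0,.20]));ctrl.movel(p,q,max_speed=.25);rep('up')
im,d=vision.grab_frame("side");cv2.imwrite("pics/s12.png",cv2.resize(im[180:250,240:400],None,fx=5,fy=5,interpolation=cv2.INTER_CUBIC))
# back to strip
S=np.load('S.npy')
dr=np.array([-.066,.9978,0]);tip=np.array([.3965,-.0940,.0075]);side=np.cross([0,0,1],dr)
def lay(z):
    A=T(np.c_[dr,side,[0,0,1]],[tip[0],tip[1],z])@np.linalg.inv(S);return A[:3,3],quat(A[:3,:3])
p,q=lay(.15);ctrl.movep(p,q);rep('over strip')
p,q=lay(.025);ctrl.movel(p,q,max_speed=.15);s=rep('low');blade()
p,q=lay(.0105);ctrl.movel(p,q,max_speed=.03);rep('10.5')
```

```text
lvl t 21.88 tcp [0.4752 0.14   0.0522] F [ 0.7 -0.9  1.5] M [ 0.   -0.29  0.05] w 0.0126 q [-0.77  0.66  0.69  2.04 -0.64  0.71 -1.15]
out t 22.64 tcp [0.4135 0.1349 0.0464] F [-1.   1.  -0.9] M [-0.01 -0.01 -0.  ] w 0.0127 q [-0.81  0.6   0.67  2.19 -0.68  0.6  -1.12]
blade local: slope deg -0.05 z at x=-20mm (expect ~+.15..1) -0.11 at -88 -0.05 | world pitch 6.01 top z at sill 63.07
up t 23.45 tcp [0.3921 0.1308 0.1968] F [ 0.4  0.6 -1.4] M [ 0.07 -0.14 -0.01] w 0.0127 q [-0.98  0.42  0.91  1.98 -0.37  1.08 -1.38]
over strip t 25.16 tcp [ 0.4029 -0.2003  0.1473] F [ 0.4 -0.3  0.4] M [ 0.18 -0.01  0.01] w 0.0126 q [-0.07  0.35  0.5   2.13 -0.07  0.64  0.52]
low t 26.14 tcp [ 0.4032 -0.2009  0.023 ] F [ 0.1  0.2 -0.8] M [ 0.16 -0.02 -0.01] w 0.0129 q [ 0.07  0.57  0.34  2.26 -0.2   0.28  0.61]
blade local: slope deg -0.01 z at x=-20mm (expect ~+.15..1) -0.05 at -88 -0.03 | world pitch -0.24 top z at sill 24.7
10.5 t 26.82 tcp [ 0.4027 -0.2008  0.0079] F [ 0.5 -0.1 -1.1] M [0.18 0.03 0.  ] w 0.0127 q [ 0.09  0.6   0.32  2.27 -0.21  0.24  0.62]
```

View pics/s12.png

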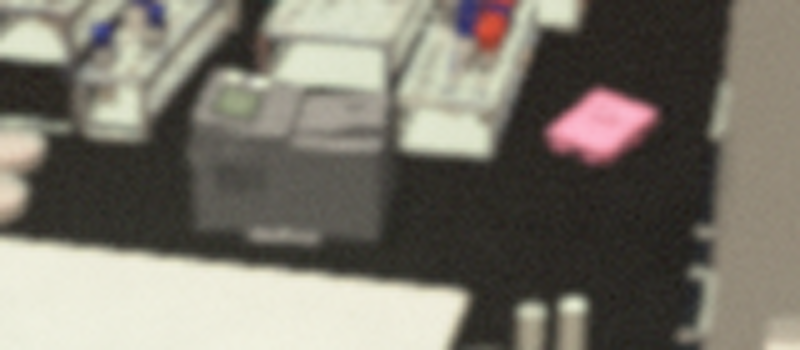

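Run:
```python
from h import *
S=np.load('S.npy')
dr=np.array([-.066,.9978,0]);tip=np.array([.3965,-.0940,.0075]);side=np.cross([0,0,1],dr)
def lay(z):
    A=T(np.c_[dr,side,[0,0,1]],[tip[0],tip[1],z])@np.linalg.inv(S);return A[:3,3],quat(A[:3,:3])
for z in (.0090,.0083,.0078):
    p,q=lay(z);ctrl.movel(p,q,max_speed=.02);s=rep(z)
    if s['contact_force'][2]>2: break
ctrl.ungrasp();rep('open')
p,q=lay(.05);ctrl.movel(p,q,max_speed=.1)
p,q=lay(.16);ctrl.movel(p,q,max_speed=.25);s=rep('up')
im,d=vision.grab_frame("wrist");cv2.imwrite("pics/w13.png",im)
q=quat(down(np.pi+yl));v=FR-AX*.06
ctrl.movep([v[0],v[1],.22],q);s=rep('view')
im,d=vision.grab_frame("wrist");cv2.imwrite("pics/w14.png",im);np.savez("pics/w14.npz",d=d,pos=s['tcp_pos'],rot=s['eef_rot']);cover(s,d)
```

```text
0.009 t 27.07 tcp [ 0.4028 -0.2008  0.0066] F [-0.5  0.7 -0.6] M [ 0.21  0.   -0.03] w 0.0128 q [ 0.09  0.6   0.31  2.27 -0.21  0.24  0.62]
0.0083 t 27.32 tcp [ 0.4028 -0.2008  0.0059] F [ 0.6  0.2 -1.3] M [0.21 0.03 0.08] w 0.0126 q [ 0.09  0.61  0.31  2.27 -0.21  0.23  0.62]
0.0078 t 27.57 tcp [ 0.4028 -0.2008  0.0053] F [ 0.1 -0.1 -0.2] M [ 0.2  -0.02 -0.02] w 0.0127 q [ 0.09  0.61  0.31  2.27 -0.21  0.23  0.62]
open t 28.27 tcp [ 0.4028 -0.2008  0.0054] F [0.5 0.1 0.1] M [ 0.21 -0.05 -0.03] w 0.0856 q [ 0.09  0.61  0.31  2.27 -0.21  0.23  0.62]
up t 29.44 tcp [ 0.4026 -0.2004  0.1571] F [-0.2  0.2 -0.4] M [ 0.13  0.05 -0.  ] w 0.0852 q [-0.09  0.34  0.52  2.11 -0.07  0.67  0.52]
view t 30.82 tcp [0.489  0.1363 0.2194] F [0.1 0.3 0.5] M [-0.06  0.   -0.03] w 0.0856 q [-0.41  0.34  0.12  1.82 -0.05  0.98  1.38]
cover 2161 a range 2 60 slope deg [-9.83 -2.34] z front(a=0) mm 82.84 rms 0.66
cheekL 595 a range 3 60 slope deg [-0.34  8.23] z front(a=0) mm 63.81 rms 1.39
cheekR 551 a range 3 60 slope deg [-0.36 -0.53] z front(a=0) mm 69.09 rms 0.66
```

View pics/w13.png

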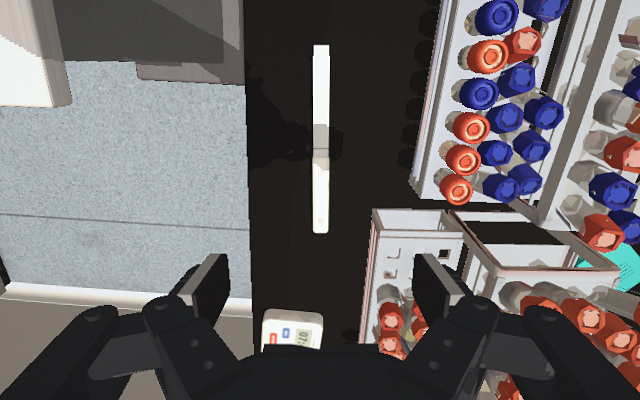

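View pics/w14.png

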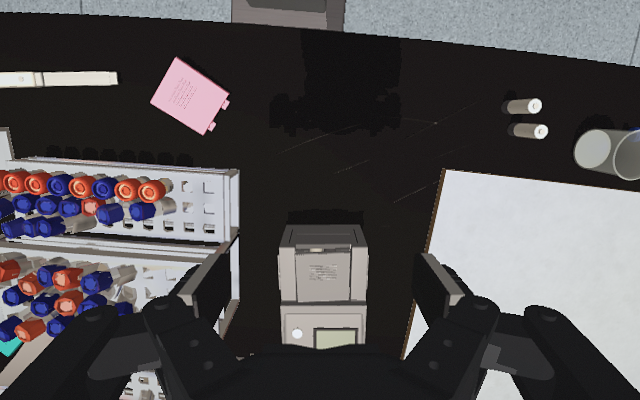

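The spatula lies flat on the strip, (320,45) to (320,232), and the cover stands ajar at (322,270). I'll locate the cover's front part now.

Run:
```python
from h import *
f=np.load("pics/w14.npz");s={'tcp_pos':f['pos'],'eef_rot':f['rot']};d=f['d'];cp=campose("wrist",s)
vv,uu=np.mgrid[0:400,0:640];m=(d>0)&(uu>265)&(uu<385)&(vv>220)&(vv<345)
X=withdepth(cp,np.c_[uu[m],vv[m]],d[m]);a=(X-FR)@AX;l=(X-FR)@AY
for lo in np.arange(-.004,.026,.004):
    k=(a>lo)&(a<lo+.004)&(X[:,2]>.0745); 
    if k.sum()>8: print('cover',round(lo,3),k.sum(),np.round(np.percentile(l[k],[1,50,99])*1e3,1))
k=(X[:,2]>.066)&(X[:,2]<.072)&(a>.002)&(a<.055);print('cheek outer l',np.percentile(l[k],[.5,99.5]))
k=(X[:,2]>.0745)&(a<.03);print('cover front a',np.percentile(a[k],[.5,2,5]))
k=(X[:,2]>.066)&(X[:,2]<.072)&(abs(l)>.03)&(abs(l)<.045)&(a<.06);print('cheek front a',np.percentile(a[k],[.5,2,5]))
p=cv2.imread("pics/w14.png");cv2.imwrite("pics/w14z.png",cv2.resize(p[220:350,265:385],None,fx=5,fy=4.5,interpolation=cv2.INTER_CUBIC))
def tilt(th): return R.from_rotvec(AY*th).as_matrix()@down(np.pi+yl)
for th in (0,9):
  for z in (.12,.07): 
    v=FR+AX*.010;print(th,z,ctrl.ik([v[0],v[1],z],quat(tilt(np.radians(th)))))
print(tilt(np.radians(9))[:,2])
```

```text
cover 0.0 300 [-25.6   0.1  28. ]
cover 0.004 191 [-24.7   0.1  27.9]
cover 0.008 179 [-25.7   1.1  27.9]
cover 0.012 192 [-25.9   2.1  28.1]
cover 0.016 176 [-25.    1.1  28.2]
cover 0.02 163 [-25.1   1.   28.5]
cover 0.024 173 [-25.3   2.1  27.9]
cheek outer l [-0.04375019  0.04791138]
cover front a [-0.07002858 -0.0697134  -0.06932652]
cheek front a [0.00059648 0.00101615 0.0023786 ]
0 0.12 [-0.36533508  0.54331335  0.11013295  1.78208564 -0.07776512  0.82038891
  1.43670086]
0 0.07 [-0.35892219  0.60754833  0.10137358  1.8309265  -0.0890056   0.7074866
  1.44669517]
9 0.12 [-0.34181591  0.6218352   0.11011845  1.63317101 -0.10340743  1.04724916
  1.4661734 ]
9 0.07 [-0.3379642   0.67992408  0.10411459  1.67986195 -0.11321658  0.94288495
  1.47658646]
[-0.15588583 -0.0130901  -0.98768834]
```

View pics/w14z.png

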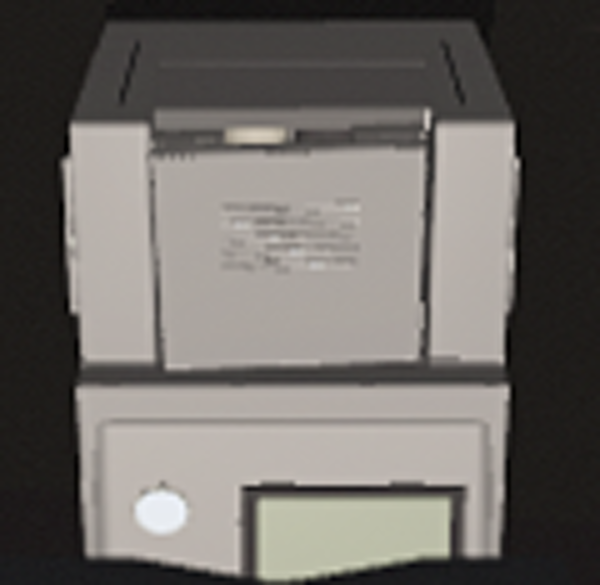

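```bash
cat >> h.py <<'E'
def tilt(th): return R.from_rotvec(AY*np.radians(th)).as_matrix()@down(np.pi+yl)
E
python3 - <<'E'
from h import *
q=quat(tilt(9)); g=FR+AX*.008+AY*.0008
Z=np.array([0,0,1.])
ctrl.movep(g+Z*.12,q);rep('above')
ctrl.movel(g+Z*.0698,q,max_speed=.08);s=rep('at')
ctrl.close_gripper(30);s=rep('closed')
im,d=vision.grab_frame("wrist");cv2.imwrite("pics/w15.png",im)
im,d=vision.grab_frame("side");cv2.imwrite("pics/s15.png",cv2.resize(im[160:250,240:400],None,fx=5,fy=5,interpolation=cv2.INTER_CUBIC))
E
```

```text
above t 31.43 tcp [0.5565 0.1432 0.1192] F [-0.4  0.9  0.2] M [ 0.08 -0.19 -0.01] w 0.0851 q [-0.34  0.62  0.11  1.64 -0.1   1.04  1.46]
at t 32.2 tcp [0.557  0.1445 0.0701] F [ 0.7 -1.2 -0.4] M [-0.06 -0.18  0.02] w 0.0857 q [-0.34  0.68  0.1   1.68 -0.11  0.94  1.47]
closed t 32.59 tcp [0.5571 0.1442 0.0702] F [ 1.3 -0.7  2.1] M [-0.12 -0.09  0.06] w 0.0538 q [-0.34  0.68  0.1   1.68 -0.11  0.94  1.47]
```

View pics/w15.png

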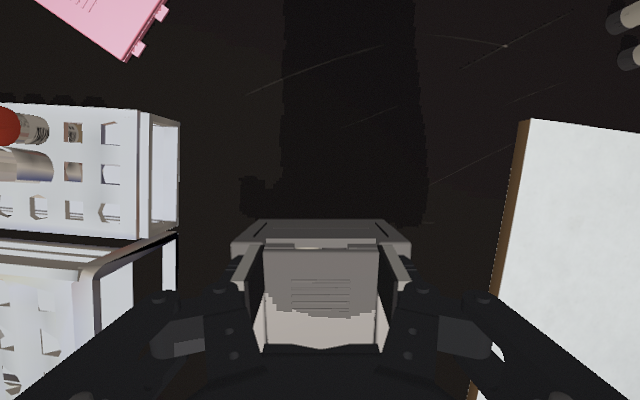

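View pics/s15.png

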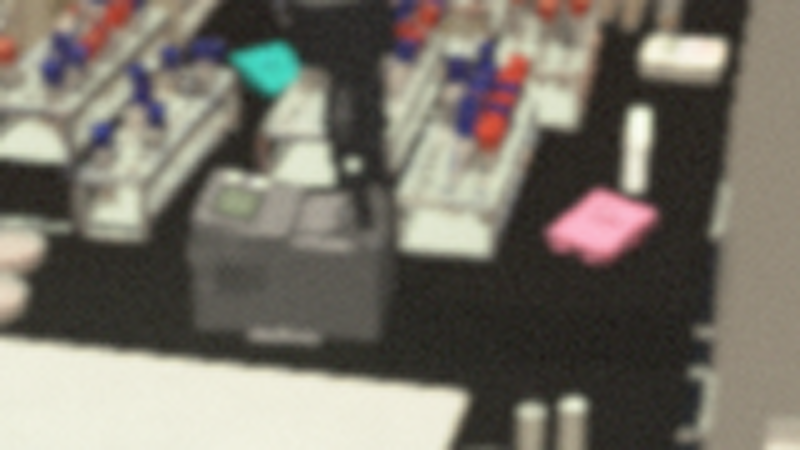

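Gripped at 53.8 mm between the pads, (245–400, 290). Now I'll draw it forward and up.

Run:
```python
from h import *
ctrl.close_gripper(45)
p0=get_state()['tcp_pos'];Z=np.array([0,0,1.]);rep('start')
for f_,u in ((.003,.001),(.006,.002),(.010,.004),(.014,.008),(.020,.015)):
    ctrl.movel(p0-AX*f_+Z*u,max_speed=.05);s=rep((f_,u))
    if np.linalg.norm(s['contact_force'])>25: print('STOP');break
im,d=vision.grab_frame("wrist");cv2.imwrite("pics/w16.png",im)
```

```text
start t 32.91 tcp [0.557  0.1443 0.0701] F [ 0.6 -0.1  3.2] M [-0.23 -0.06  0.01] w 0.0536 q [-0.34  0.68  0.1   1.69 -0.11  0.94  1.47]
(0.003, 0.001) t 33.16 tcp [0.5536 0.1441 0.0712] F [-0.2 -0.9  3.8] M [-0.13  0.12  0.07] w 0.0533 q [-0.34  0.67  0.1   1.69 -0.11  0.94  1.47]
(0.006, 0.002) t 33.41 tcp [0.5506 0.1439 0.0719] F [-1.5  0.2  0.8] M [ 0.01 -0.04 -0.01] w 0.0538 q [-0.34  0.67  0.1   1.7  -0.11  0.93  1.47]
(0.01, 0.004) t 33.66 tcp [0.5467 0.1434 0.0741] F [-0.4 -1.  -0.3] M [-0.01 -0.18  0.02] w 0.0534 q [-0.34  0.66  0.1   1.71 -0.11  0.93  1.47]
(0.014, 0.008) t 33.92 tcp [0.543  0.1432 0.0784] F [-0.3 -0.4  0.2] M [ 0.02 -0.16 -0.01] w 0.0535 q [-0.34  0.65  0.1   1.72 -0.11  0.93  1.47]
(0.02, 0.015) t 34.26 tcp [0.5371 0.1427 0.0855] F [-0.   0.8 -1.3] M [ 0.06 -0.14  0.02] w 0.0536 q [-0.35  0.63  0.1   1.73 -0.11  0.94  1.47]
```

View pics/w16.png

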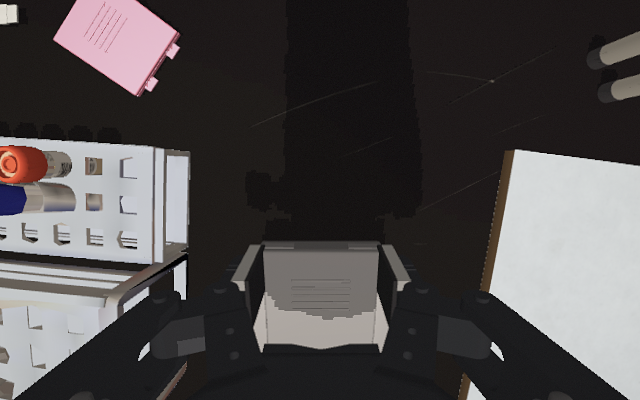

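The cover is off: force back to near zero, and it's moving with the gripper. I'll carry it up and forward, level it and measure its underside height.

```bash
cat >> h.py <<'E'
def heldplane(s,d):
    cp=campose("wrist",s);vv,uu=np.mgrid[0:400,0:640];m=(d>0)&(uu>275)&(uu<368)&(vv>256)&(vv<340)
    X=withdepth(cp,np.c_[uu[m],vv[m]],d[m]);k=abs(X[:,2]-np.median(X[:,2]))<.012;X=X[k]
    A=np.c_[(X-X.mean(0))@AX,(X-X.mean(0))@AY,np.ones(len(X))];c=np.linalg.lstsq(A,X[:,2],rcond=None)[0]
    r=X[:,2]-A@c; print('held plane',len(X),'slope x,y deg',np.round(np.degrees(np.arctan(c[:2])),2),'mean',np.round(X.mean(0),4),'rms',round(r.std()*1e3,2), 'mean rel tcp',np.round(X.mean(0)-s['tcp_pos'],4)); return c,X
E
python3 - <<'E'
from h import *
s=get_state();Z=np.array([0,0,1.])
ctrl.movel(s['tcp_pos']-AX*.01+Z*.06,max_speed=.15)
b=np.array([.42,.17,0])
ctrl.movep(b+Z*.13,quat(tilt(0)));s=rep('over')
im,d=vision.grab_frame("wrist");cv2.imwrite("pics/w17.png",im);np.savez("pics/w17.npz",d=d,pos=s['tcp_pos'],rot=s['eef_rot']);heldplane(s,d)
im,d=vision.grab_frame("side");cv2.imwrite("pics/s17.png",cv2.resize(im[160:250,240:400],None,fx=5,fy=5,interpolation=cv2.INTER_CUBIC))
E
```

```text
over t 35.4 tcp [0.4189 0.1702 0.1294] F [ 1.   0.1 -0.2] M [ 0.02 -0.03 -0.05] w 0.0532 q [-0.53  0.37  0.13  2.08 -0.07  0.69  1.3 ]
held plane 7601 slope x,y deg [-1.43 -0.37] mean [0.4355 0.1735 0.1399] rms 0.56 mean rel tcp [0.0166 0.0033 0.0104]
```

View pics/w17.png

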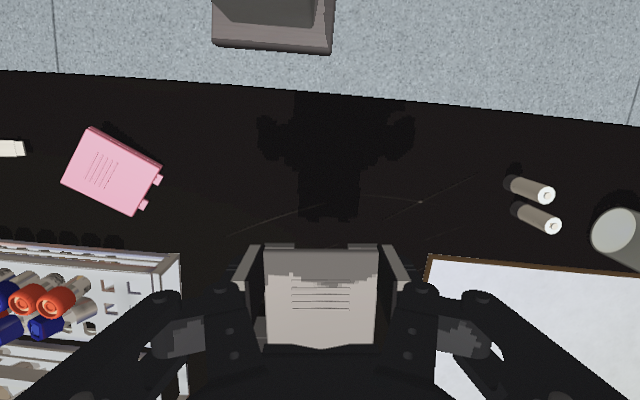

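View pics/s17.png

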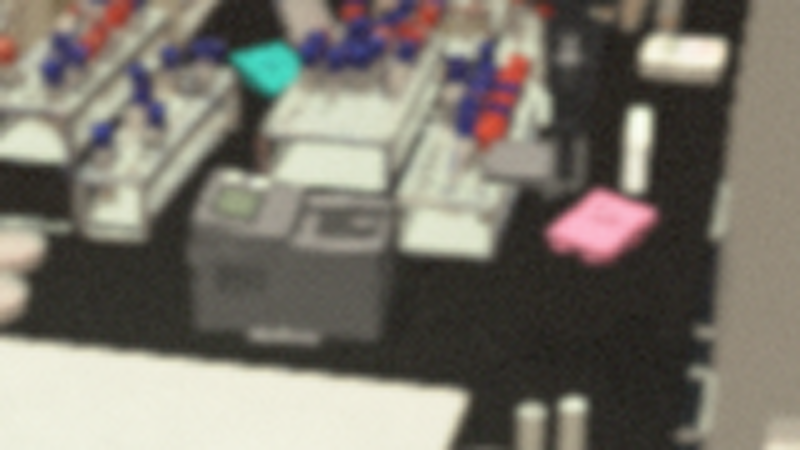

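Run:
```python
from h import *
Z=np.array([0,0,1.]);b=np.array([.42,.14,0]);q=quat(tilt(-1.4))
ctrl.movel(b+Z*.05,q,max_speed=.15);s=rep('z50')
im,d=vision.grab_frame("wrist");heldplane(s,d)
ctrl.movel(b+Z*.015,q,max_speed=.08);rep('z15')
for z in (.0125,.011,.0100,.0092,.0085,.0078):
    ctrl.movel(b+Z*z,q,max_speed=.02);s=rep(z)
    if s['contact_force'][2]>2.5: print('contact');break
im,d=vision.grab_frame("wrist");heldplane(s,d)
```

```text
z50 t 36.22 tcp [0.4208 0.1401 0.0501] F [ 0.8 -0.4  0.1] M [-0.02  0.03 -0.01] w 0.0536 q [-0.45  0.49  0.1   2.21 -0.09  0.42  1.37]
held plane 7602 slope x,y deg [ 0.01 -0.34] mean [0.4371 0.1433 0.061 ] rms 0.57 mean rel tcp [0.0163 0.0033 0.0109]
z15 t 36.85 tcp [0.4202 0.1401 0.0152] F [0.1 0.3 0.1] M [-0.    0.07  0.01] w 0.054 q [-0.44  0.56  0.08  2.24 -0.11  0.32  1.38]
0.0125 t 37.12 tcp [0.4201 0.1401 0.0127] F [-0.6 -0.2 -0.2] M [-0.01  0.06  0.02] w 0.0538 q [-0.43  0.57  0.07  2.25 -0.11  0.31  1.39]
0.011 t 37.38 tcp [0.42  0.14  0.011] F [-0.5  0.8 -0.3] M [ 0.    0.1  -0.02] w 0.0535 q [-0.43  0.57  0.07  2.25 -0.11  0.31  1.39]
0.01 t 37.62 tcp [0.42 0.14 0.01] F [0.5 0.4 0.2] M [ 0.02  0.02 -0.01] w 0.0535 q [-0.43  0.57  0.07  2.25 -0.11  0.3   1.39]
0.0092 t 37.88 tcp [0.42   0.14   0.0092] F [ 0.4  0.4 -0.1] M [-0.06  0.04 -0.02] w 0.0535 q [-0.43  0.57  0.07  2.25 -0.11  0.3   1.39]
0.0085 t 38.12 tcp [0.42   0.14   0.0087] F [-1.3 -0.6  4. ] M [0.05 0.2  0.02] w 0.0536 q [-0.43  0.57  0.07  2.25 -0.11  0.3   1.39]
contact
held plane 7612 slope x,y deg [ 0.15 -0.33] mean [0.4363 0.1433 0.0196] rms 0.56 mean rel tcp [0.0162 0.0033 0.0109]
```

Run:
```python
from h import *
Z=np.array([0,0,1.]);b=np.array([.42,.14,0])
ctrl.movel(b+Z*.0095,quat(tilt(-1.4)),max_speed=.02);rep('lift')
for t in (0,1.5,3):
    ctrl.movel(b+Z*.0095,quat(tilt(t)),max_speed=.02);s=rep(t)
    if s['contact_force'][2]>4: break
im,d=vision.grab_frame("wrist");heldplane(s,d);cv2.imwrite("pics/w18.png",im)
im,d=vision.grab_frame("side");cv2.imwrite("pics/s18.png",cv2.resize(im[150:210,300:400],None,fx=8,fy=8,interpolation=cv2.INTER_CUBIC))
```

```text
lift t 38.42 tcp [0.42   0.14   0.0095] F [ 0.6  0.3 -1. ] M [ 0.   -0.03 -0.02] w 0.0536 q [-0.43  0.57  0.07  2.25 -0.11  0.3   1.39]
0 t 38.67 tcp [0.4204 0.14   0.0094] F [-0.3  0.5  0.2] M [-0.    0.03  0.01] w 0.0536 q [-0.42  0.58  0.07  2.23 -0.11  0.34  1.39]
1.5 t 38.92 tcp [0.4203 0.1401 0.0094] F [0.9 0.4 0. ] M [ 0.03 -0.13 -0.04] w 0.0534 q [-0.41  0.58  0.06  2.2  -0.11  0.38  1.4 ]
3 t 39.17 tcp [0.4203 0.1401 0.0095] F [ 0.1 -0.6  2.5] M [ 0.08 -0.08  0.01] w 0.0535 q [-0.4   0.59  0.06  2.18 -0.11  0.42  1.4 ]
held plane 7607 slope x,y deg [-4.09 -0.32] mean [0.4373 0.1435 0.0193] rms 0.56 mean rel tcp [0.0171 0.0034 0.0097]
```

View pics/s18.png

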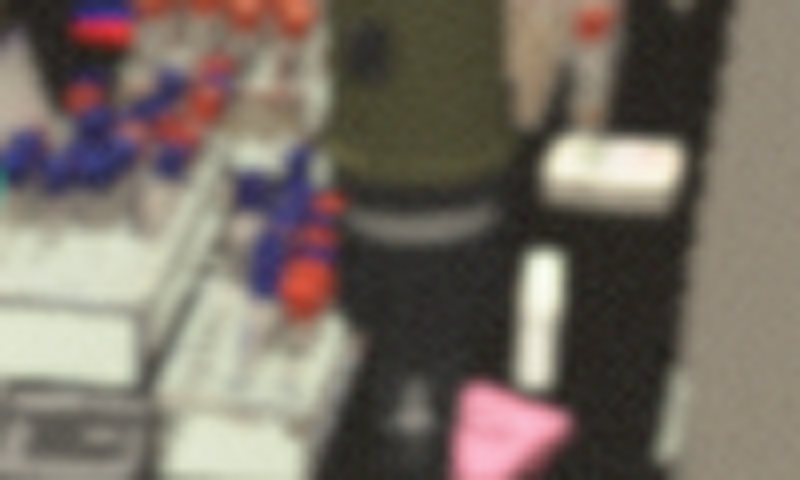

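Run:
```python
from h import *
Z=np.array([0,0,1.]);b=np.array([.42,.14,0])
dx=.020
for t in (3,6,9,12):
    a=np.radians(t+1.2); z=.0088*np.cos(a)+dx*np.sin(a)+.0008
    ctrl.movel(b+Z*z,quat(tilt(t)),max_speed=.03);s=rep((t,round(z,4)))
    if s['contact_force'][2]>4: print('contact');break
im,d=vision.grab_frame("wrist");heldplane(s,d)
if s['contact_force'][2]<4:
  for k in range(1,9):
    ctrl.movel(b+Z*(z-.0006*k),quat(tilt(t)),max_speed=.02);s=rep(k)
    if s['contact_force'][2]>2.2: print('contact');break
im,d=vision.grab_frame("wrist");heldplane(s,d);cv2.imwrite("pics/w19.png",im)
```

```text
(3, np.float64(0.011)) t 39.52 tcp [0.4197 0.1399 0.011 ] F [ 0.2 -0.5 -0.6] M [ 0.01 -0.02 -0.04] w 0.0537 q [-0.4   0.59  0.06  2.18 -0.11  0.43  1.4 ]
(6, np.float64(0.012)) t 39.77 tcp [0.4208 0.14   0.0118] F [-0.   0.1 -1.1] M [ 0.01 -0.09  0.02] w 0.0534 q [-0.39  0.6   0.05  2.13 -0.11  0.51  1.41]
(9, np.float64(0.013)) t 40.02 tcp [0.4205 0.14   0.0127] F [-0.4  0.5 -0.2] M [-0.02 -0.17  0.02] w 0.0535 q [-0.37  0.62  0.04  2.09 -0.12  0.59  1.42]
(12, np.float64(0.0139)) t 40.27 tcp [0.4203 0.14   0.0136] F [-0.3  0.1 -0.5] M [ 0.01 -0.22 -0.02] w 0.0531 q [-0.36  0.64  0.04  2.04 -0.12  0.66  1.43]
held plane 7614 slope x,y deg [-13.26  -0.3 ] mean [0.4389 0.1435 0.0205] rms 0.58 mean rel tcp [0.0185 0.0035 0.0069]
1 t 40.58 tcp [0.4196 0.14   0.0134] F [-0.3  0.6 -0.2] M [ 0.07 -0.22 -0.  ] w 0.0538 q [-0.36  0.64  0.04  2.04 -0.12  0.66  1.43]
2 t 40.83 tcp [0.4199 0.14   0.0127] F [-0.2  0.5 -0.3] M [ 0.02 -0.25  0.01] w 0.0536 q [-0.36  0.64  0.04  2.04 -0.12  0.66  1.43]
3 t 41.08 tcp [0.42   0.14   0.0121] F [-0.7  0.3 -0.5] M [ 0.05 -0.29 -0.02] w 0.0536 q [-0.36  0.64  0.04  2.04 -0.12  0.66  1.43]
4 t 41.33 tcp [0.42   0.14   0.0116] F [0.1 0.1 1.4] M [-0.02 -0.02  0.01] w 0.0532 q [-0.36  0.65  0.04  2.04 -0.12  0.66  1.43]
5 t 41.58 tcp [0.42   0.14   0.0113] F [-1.2 -0.2  7.1] M [-0.02  0.21  0.01] w 0.0531 q [-0.36  0.65  0.04  2.04 -0.12  0.66  1.43]
contact
held plane 7608 slope x,y deg [-13.04  -0.3 ] mean [0.4385 0.1435 0.0183] rms 0.58 mean rel tcp [0.0185 0.0035 0.007 ]
```

Both the rear edge and the legs should be resting at this tilt. I'll ease off slightly and release.

Run:
```python
from h import *
Z=np.array([0,0,1.]);b=np.array([.42,.14,0]);M=tilt(12)
ctrl.movel(b+Z*.0117,quat(M),max_speed=.02);s=rep('ease')
ctrl.ungrasp();s=rep('open')
im,d=vision.grab_frame("wrist");heldplane(s,d);cv2.imwrite("pics/w20.png",im)
p=s['tcp_pos']-M[:,2]*.05
ctrl.movel(p,quat(M),max_speed=.1)
q=quat(down(np.pi+yl));ctrl.movel([.40,.14,.22],q,max_speed=.2);s=rep('up')
im,d=vision.grab_frame("wrist");cv2.imwrite("pics/w21.png",im);np.savez("pics/w21.npz",d=d,pos=s['tcp_pos'],rot=s['eef_rot'])
im,d=vision.grab_frame("top");cv2.imwrite("pics/t21.png",cv2.resize(im[130:260,150:470],None,fx=2.5,fy=2.5,interpolation=cv2.INTER_CUBIC))
```

```text
ease t 41.88 tcp [0.4201 0.14   0.0117] F [-0.7 -0.7  1.8] M [ 0.02 -0.14 -0.  ] w 0.0538 q [-0.36  0.65  0.04  2.04 -0.12  0.66  1.43]
open t 42.3 tcp [0.42   0.14   0.0116] F [ 0.1  0.2 -0.7] M [-0.09 -0.22  0.02] w 0.0855 q [-0.36  0.65  0.04  2.04 -0.12  0.66  1.43]
held plane 7610 slope x,y deg [-14.66   0.23] mean [0.4385 0.1435 0.0187] rms 0.57 mean rel tcp [0.0185 0.0035 0.0071]
up t 43.96 tcp [0.3997 0.1399 0.219 ] F [0.2 0.4 0.4] M [-0.03 -0.04  0.01] w 0.0852 q [-0.47  0.21  0.09  2.01 -0.02  0.92  1.29]
```

View pics/w21.png

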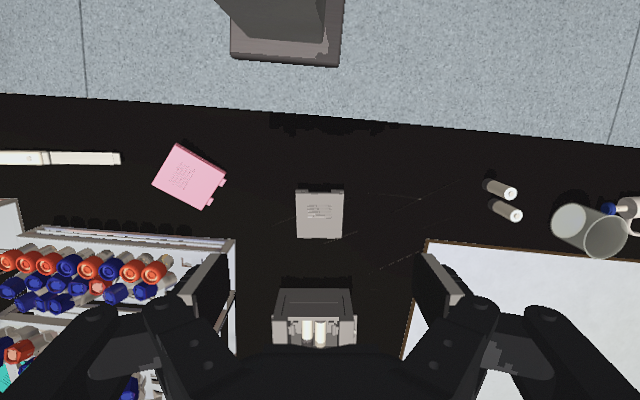

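View pics/t21.png

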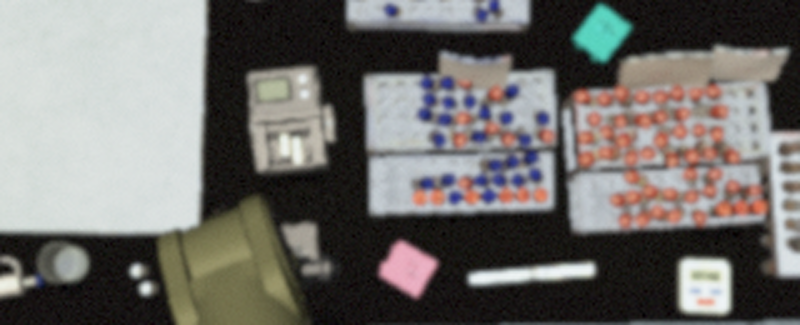

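The cover lies clear in front of the logger at (320,213), the bay is open with the old batteries showing at (313,332), the spatula is at (60,158), and the cells, beaker and pink look-alike haven't moved. One last check that the cover is still, then I'll hand in.

Run:
```python
from h import *
ctrl.pause(.5)
s=rep();im,d=vision.grab_frame("wrist")
for D,st in((np.load("pics/w21.npz")['d'],dict(tcp_pos=np.load("pics/w21.npz")['pos'],eef_rot=np.load("pics/w21.npz")['rot'])),(d,s)):
    cp=campose("wrist",st);vv,uu=np.mgrid[0:400,0:640];m=(D>0)&(uu>300)&(uu<340)&(vv>195)&(vv<234)
    X=withdepth(cp,np.c_[uu[m],vv[m]],D[m]);c=X.mean(0);A=np.c_[(X-c)@AX,(X-c)@AY,np.ones(len(X))];k=np.linalg.lstsq(A,X[:,2],rcond=None)[0]
    print(np.round(c,4),np.degrees(np.arctan(k[:2])))
ticket.close_job();print(get_state()['time'])
```

```text
t 44.56 tcp [0.4    0.14   0.2199] F [-0.3 -0.4 -0.1] M [-0.02  0.    0.03] w 0.0855 q [-0.47  0.21  0.09  2.01 -0.02  0.92  1.29]
[0.4422 0.1444 0.018 ] [-14.74595261   0.1859569 ]
[0.4432 0.1447 0.0177] [-14.71293538   0.20088747]
the job is handed in; nothing more can be done
the job is handed in; nothing more can be done
```

The logger's cover is off, and both the cover and the spatula are lying on the worktop. I handed the job in at about 44.6 s, and there was no verdict.

**Levering:** It took three tries.
- **First try:** With the blade about 20 mm in and about 2 mm off-centre, the cover rose only about 2.5 mm at 19° and closed again when I eased off.
- **Second try:** Centred and 25 mm in, it stayed up on its own at about +6.5 mm, but was not fully sprung.
- **Third try:** At 32 mm in, it sprung open, about +11 mm at the front and 9–10° of tilt.

**Spatula:** I laid it back where it had been on the front strip. The wrist picture showed it flat and clear.

**Cover:** I gripped it across its width, drew it forward and up, and set it down in front of the logger, easing it onto its legs and rear edge. It touched down at about 7 N at most.

**Last checks:**
- **Cover at rest:** It did not move between two measurements about 0.6 s apart. It lies right way up, tilted about 15°, because it rests on its legs and rear edge rather than flat.
- **Surroundings:** The bay is open. In the pictures the cells, beaker, timer and both look-alikes look unmoved, though I did not measure them again.
- **Robot:** The gripper was open and well clear of everything.
- **Camera disagreement:** The wrist-camera calibration varied by about 2–3 mm between scripts, so I centred the blade by comparing it with the logger within one picture.

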